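Leak-check and weigh a specimen consignment on the beam balance

ROBOT

A 7-joint arm with a two-finger parallel gripper is mounted at the origin on the work surface. World frame = base frame: x ahead of the robot, y to its left, z up, the work surface at z = 0. Lengths are in m, angles in degrees, forces in N, time in s.
With the tool pointing down it reaches from about 0.425 to 0.875 m from the base axis. Payload 4.7 kg.
Tool frame: the origin (TCP) lies between the finger pads; the fingertips stand 8 mm ahead of it and the grasp point (between the pads) lies 11 mm behind it; z points along the fingers, y is the line along which they close (so a half turn about z gives the same grasp; the last joint's range is limited). The gripper opens to 87 mm and grips with 3 to 60 N. Pads are 19 mm wide; open, the fingers measure 117 mm over their backs; the gripper's body (75 mm by 190 mm) begins 51 mm behind the grasp point.
Start: joints at [-68.52, 18.392, -4.016, 83.108, 1.295, 78.541, -3.26], TCP at [0.229, 0.608, 0.202] pointing down, gripper open.
Joint ranges: [-163.93, 163.93], [-17.29, 119.83], [-79.2, 71.16], [3.27, 140.29], [-89.18, 269.18], [5.43, 117.66], [-154.24, 154.24]. Speed limits (degrees/s): [147.25, 147.25, 180, 180, 180, 180, 180].

INTERFACE

Orientations are given as [roll, pitch, yaw] about the fixed x, y, z axes, in that order (R = Rz(yaw) Ry(pitch) Rx(roll)).
In Python, from cell import env, viewer gives the robot as it stands. The module is installed in compiled form; this text tells all that it offers.
- The arm moves only by the tool arm_command, never from a script. Its argument "series" is a list of rows, each a list of 2 entries, a list of its own where there are three numbers: the shift along the tool's x, y, z in mm, then the turn about the tool's z in rad. A call has exactly 5 rows; each row is the pose to reach, as a shift and turn from the pose commanded when the call began, along the tool's axes at that moment; what a row does not reach only later rows make up. A row lasts 1/10 s, in which the tool goes at most 50 mm and 8.59 degrees, less where a joint would pass 70% of its speed; a pose out of reach is approached as far as the arm can. A call with a gripper value outside its range is refused whole. "grip" is the gripper command: -1 is fully open, 1 is shut, values between are in proportion, set as the call begins (left out, the last holds). The fingers move at their own pace and stop on an object; "grip_force" is the grip in N (left out, the last holds). Time passes only in rows, so rows that repeat a pose let the fingers close, or fill a call up. It gives the time, the measured TCP pose, the force, the opening and the grip force at its end, in the units of the state.
- env.get_obs(): the state, without advancing time (a new reading comes with each control period).
- viewer.read_camera(name): name is "side" or "top" or "wrist"; returns (picture, depth): 480x640x3 uint8, blue, green, red; 480x640 float32, m along the optical axis (not along the pixel's ray), 0 where there is no reading.
- viewer.calibration(name): a dict with "K" (3x3 intrinsics, pixels), "T" (4x4, takes a point from camera to world coordinates); the wrist camera has in their place "hand_eye" (4x4, takes a point from camera to tool coordinates, whose origin is the TCP and whose axes are the flange's). Camera axes: x right, y up, looking along -z (the intrinsics and any distortion apply to the point x, -y, -z); pixel columns grow to the right and rows downward; lengths in m; the calibration is good to about 2 mm. The wrist camera is an equidistant fisheye: a pixel r from the principal point sees the ray r / f radians off the axis. A picture is of the moment at which its call begins: read the wrist's pose just before it. calibration takes no time and is no camera call.
- env.sign_off(): hands the job in; it is judged then, once.
The state is a dict: "time_s": time; "qpos": joint angles; "joint_velocities": joint speeds; "effort": joint torques, N m; "tool_pos": TCP position; "tool_rot": TCP orientation; "force": force on the tool from outside, world axes, zero at the start; "wrist_torque": the same for the moment, N m; "grip_width": finger opening in m; "grasp_force": force on a finger pad.
Only numpy, scipy, OpenCV 4.12 (cv2) and the standard library are available. Lean on these libraries where they do the work, as an engineer would, in place of code of your own. Each camera call takes 0.05 s, during which the arm holds its last target. There are 200 camera calls.

TASK

Weigh the specimen consignment for dispatch: clear the brass weight off the balance pan and stand it in its wooden tray, turn the closed amber jar fully upside down for a second to check that it does not leak, and stand it upright on the pan together with every slide box that stands on the bench in front of the balance (not the stock on the rack). Then slide the counterpoise along the beam until the beam rests level, and leave it so for reading; do not disturb the other things on the bench.

Things in the scene. Friction and masses are not known exactly. Their poses are not given: they have to be found in the camera images.
- jar: closed amber glass sample jar, 52 mm diameter, 80 mm tall in all (the full-width glass is the lowest 55 mm), white screw lid 48 mm diameter (top 20 mm), weighs 0.24 to 0.38 kg. Origin: centre of its underside; z points from base to lid.
- box1: closed blue microscope-slide box with a paper label on top, 80 mm (its x) by 45 mm (its y) by 60 mm tall, 0.12 to 0.2 kg. Origin: centre of its underside. May be absent (None).
- box2: closed green microscope-slide box with a paper label on top, 80 mm (its x) by 45 mm (its y) by 60 mm tall, 0.12 to 0.2 kg. Origin: centre of its underside. May be absent (None).
- box3: closed orange microscope-slide box with a paper label on top, 80 mm (its x) by 45 mm (its y) by 60 mm tall, 0.12 to 0.2 kg. Origin: centre of its underside. May be absent (None).
- weight: brass calibration weight, about 0.5 kg, left standing on the pan: 48 mm diameter body 48 mm tall, then a 16 mm neck, then a knob of 28 mm diameter from 57 to 75 mm above its underside. Origin: centre of its underside.
- weight_tray: fixed open wooden tray for the brass weight, 110 x 110 mm outside, 25 mm high, walls and floor about 6 mm thick, just beyond the beam. Origin: centre of its underside on the table.
- pan_top (a point): centre of the top face of the flat rimless steel pan, 240 mm (its x) by 300 mm (its y), 6 mm thick, fixed to the beam and tilting with it; 90 mm above the table when level. Axes: the balance's, tilting with the beam; the beam runs along -y, its pivot 180 mm from here and 10 mm higher. A load counts by its mass times its distance from the pivot.
- beam (a joint): tilt of the beam (rad): 0 is level (red pointer at its -y end in line with the red mark on the post, 100 mm above the table), positive = pan side down; stops at -0.08 and +0.08. Swings freely, settles in about 2 s. Near balance 1 mm of poise travel changes it by about 0.0043 rad.
- poise (a joint): position of the sliding counterpoise along the beam (m): 0 next to the pivot (fin 60 mm from it), 0.24 at the far end (away from the pan, along the pan's -y). Farther out raises the pan. About 2.5 N of friction; stays where it is left. Empty pan: balances near 0; every 0.1 kg at the pan's middle needs about 18 mm more.
- poise_grip (a point): point in the red upright fin on top of the dark steel counterpoise (body 50 x 36 x 50 mm): the fin is 34 mm across the beam by 14 mm along the beam; it reaches 12 mm above and 23 mm below this point (below is the poise's top face). The axes turn with the beam; beam direction is y.
- mug: blue mug, 90 mm tall; a bystander to be left alone. Origin: centre of its underside.
- dish1: clear flat dish, 60 mm diameter, 14 mm high; a bystander to be left alone. Origin: centre of its underside.
- dish2: flat glass dish, 90 mm diameter, 14 mm high; a bystander to be left alone. Origin: centre of its underside.
- mouse: black computer mouse on the red pad; a bystander to be left alone. Origin: centre of its underside.
- tape: white roll of tape, 70 mm diameter, 24 mm high; a bystander to be left alone. Origin: centre of its underside.
- dropper: small amber dropper bottle, 40 mm diameter, 90 mm tall; a bystander to be left alone. Origin: centre of its underside.

How it is judged:
By the outcome, as a careful person would: the job done as asked, in the order asked, and still so for the second after the job is handed in, with the robot touching nothing.
Of box1, box2, box3 only 2 to 3 are there at a start; the rules pass over those that are not, and their reading is None.
At some moment in a run one of box1, box2, box3 may be knocked a few centimetres aside while the robot is not near it.
It also fails if it takes over 210 s, if anything falls off the work surface, if the arm or the gripper's body presses on something with over 40 N, if the wrist force passes 120 N, or if a joint passes its speed limit or range.

## Working session

There is one attempt and no reset: what is moved stays moved. The work goes in short steps, Python scripts to look and compute and a tool call to move; the robot and the scene stay as the last step left them, time stands still between calls to the robot, and variables do not carry over. Pictures are saved under pics/ and viewed, at most 14 in all, crops included, and the job is handed in when it is done.

Besides the shell and the picture viewer there is one more tool, called after "Emit:" by a JSON object that holds its "fn" and its "kwargs", one argument or row to a line. arm_command: Moves the arm, as the interface text tells. Its arguments: {"type":"object","properties":{"series":{"type":"array"},"grip":{"type":"number"},"grip_force":{"type":"number"}},"required":["series"]}

```bash
mkdir -p pics; ls
python3 - <<'E'
from cell import env, viewer
import cv2, numpy as np
o=env.get_obs(); print({k:np.round(v,3).tolist() for k,v in o.items()})
for n in ["side","top"]:
    p,d=viewer.read_camera(n); cv2.imwrite(f"pics/{n}0.png",p); np.save(f"pics/{n}0_d.npy",d)
    c=viewer.calibration(n); print(n,{k:np.round(v,4).tolist() if not isinstance(v,str) else v for k,v in c.items()})
c=viewer.calibration("wrist"); print({k:np.round(v,4).tolist() if not isinstance(v,str) else v for k,v in c.items()})
E
```

```text
pics
{'time_s': 0.0, 'qpos': [-68.519, 18.439, -4.015, 83.174, 1.295, 78.541, -3.261], 'joint_velocities': [0.011, -0.014, 0.054, 0.02, 0.064, -0.081, -0.013], 'effort': [0.0, -49.13, -0.404, -31.252, -0.064, 0.044, 0.0], 'tool_pos': [0.229, 0.608, 0.201], 'tool_rot': [-179.892, 0.006, 159.328], 'force': [-0.588, -0.291, 0.386], 'wrist_torque': [0.073, 0.021, -0.01], 'grasp_force': 0.0, 'grip_width': 0.087}
side {'K': [[451.5159, 0.0, 324.0258], [0.0, 451.5159, 236.2166], [0.0, 0.0, 1.0]], 'T': [[-0.9862, 0.0975, -0.1342, 0.3492], [-0.1658, -0.5797, 0.7978, 1.0156], [-0.0001, 0.809, 0.5879, 0.8455], [0.0, 0.0, 0.0, 1.0]]}
top {'K': [[600.0411, 0.0, 316.2237], [0.0, 600.0411, 249.7314], [0.0, 0.0, 1.0]], 'T': [[-0.0084, 0.9905, -0.1375, 0.2905], [-0.9999, -0.0097, -0.0082, 0.0243], [-0.0095, 0.1374, 0.9905, 1.9354], [0.0, 0.0, 0.0, 1.0]]}
{'K': [[371.6483, 0.0, 318.6744], [0.0, 371.6483, 240.1696], [0.0, 0.0, 1.0]], 'hand_eye': [[-0.0018, 0.9582, 0.2861, 0.0792], [1.0, 0.0017, 0.0007, -0.0003], [0.0002, 0.2861, -0.9582, -0.1816], [0.0, 0.0, 0.0, 1.0]]}
```

View pics/top0.png

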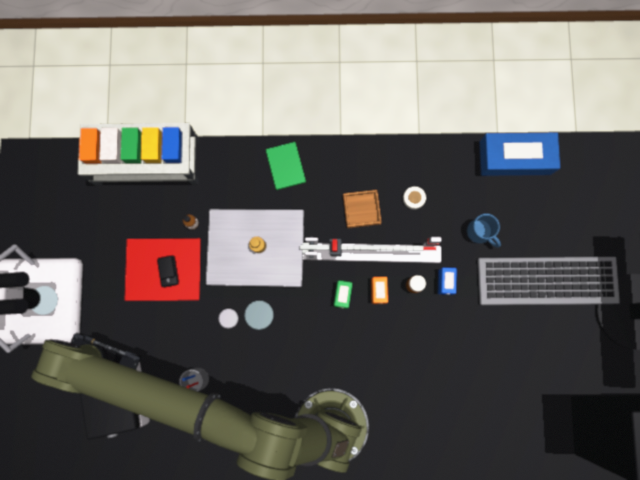

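View pics/side0.png

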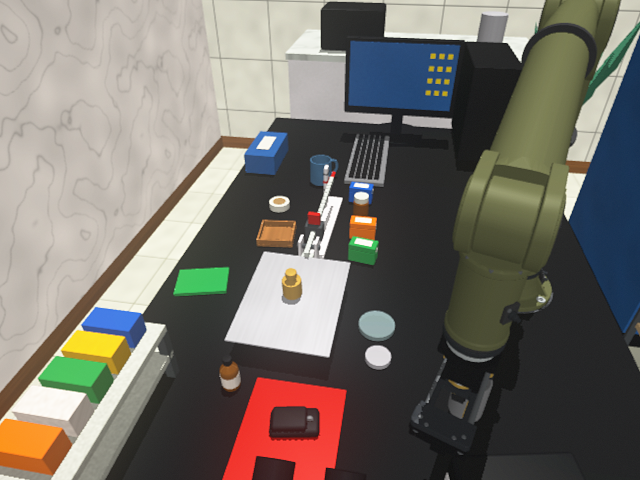

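The top view shows the green, orange and blue boxes at (343,294), (380,290) and (448,281). The jar lid is at (417,283), the weight at (257,244), the tray at (362,208) and the poise fin at (335,246). The side view agrees. All three boxes are present.

```bash
cat > h.py <<'E'
from cell import env, viewer
import cv2, numpy as np
def cloud(n,d):
    c=viewer.calibration(n);K=c["K"];T=c["T"]
    v,u=np.mgrid[0:480,0:640]
    P=np.stack([(u-K[0,2])/K[0,0]*d,-(v-K[1,2])/K[1,1]*d,-d,np.ones_like(d)],-1)
    W=(P@T.T)[...,:3]; W[d<=0]=np.nan
    return W
def plane(n,u,v,z):
    c=viewer.calibration(n);K=c["K"];T=c["T"]
    r=T[:3,:3]@np.array([(u-K[0,2])/K[0,0],-(v-K[1,2])/K[1,1],-1.])
    return T[:3,3]+r*(z-T[2,3])/r[2]
def rect(n,m,z):
    """min-area rect of mask outline cast on height z -> centre(mm), sizes(mm), angle of long side (deg, world)"""
    cs,_=cv2.findContours(m.astype(np.uint8),cv2.RETR_EXTERNAL,cv2.CHAIN_APPROX_NONE)
    c=max(cs,key=cv2.contourArea)[:,0,:]
    p=np.array([plane(n,a,b,z)[:2]*1000 for a,b in c],np.float32)
    (cx,cy),(w,h),a=cv2.minAreaRect(p)
    if w<h: w,h,a=h,w,a+90
    return np.round([cx,cy,w+3,h+3,(a+90)%180-90],1)
def local(m,u,v,r):
    o=np.zeros_like(m);o[v-r:v+r,u-r:u+r]=m[v-r:v+r,u-r:u+r];return o
def snap(n,tag):
    o=env.get_obs();p,d=viewer.read_camera(n);cv2.imwrite(f"pics/{tag}.png",p);return p,d,o
E
python3 - <<'E'
from h import *
p=cv2.imread("pics/top0.png");d=np.load("pics/top0_d.npy");W=cloud("top",d);z=W[...,2]
for nm,u,v,r,z0,z1,zp in [("green",343,294,20,.05,.075,.06),("orange",380,290,20,.05,.075,.06),("blue",448,281,20,.05,.075,.06),("jar",417,283,18,.065,.095,.08),
   ("weightknob",257,244,14,.135,.2,.165),("tray",362,208,26,.012,.04,.025),("pan",255,247,60,.07,.115,.09),("tape",415,197,16,.012,.04,.024),("fin",335,247,8,.145,.2,.15),("dropper",190,221,12,.03,.12,.09),("mug",485,231,25,.05,.12,.09),("dish2",259,315,20,.007,.03,.014),("gpad",286,166,35,.004,.06,.02)]:
    m=local((z>z0)&(z<z1),u,v,r)
    print(nm,m.sum(),rect("top",m,zp) if m.sum()>3 else "", "z",np.round(np.nanpercentile(z[m],[5,50,95])*1000,1) if m.any() else "")
# pan plane fit
m=local((z>.06)&(z<.12),255,247,45)&~local(np.ones((480,640),bool),257,240,16)
X=W[m];A=np.c_[X[:,:2],np.ones(len(X))];print("pan plane",np.linalg.lstsq(A,X[:,2],rcond=None)[0])
print("table z",np.nanmedian(z[330:400,400:460]))
hsv=cv2.cvtColor(p,cv2.COLOR_BGR2HSV)
red=((hsv[...,0]<8)|(hsv[...,0]>172))&(hsv[...,1]>130)&(hsv[...,2]>80)
for u,v in [(335,246),(430,245)]:
    m=local(red,u,v,14);ys,xs=np.nonzero(m);print("red",m.sum(),xs.mean(),ys.mean(),np.round(np.nanpercentile(z[m],[5,50,95])*1000),plane("top",xs.mean(),ys.mean(),.15))
# profile along beam row
for u in range(298,445,6): print(u,np.round(W[240:256:2,u,2]*1000).astype(int),np.round(W[248,u,:2]*1000).astype(int))
E
```

```text
green 364 [411.6 -42.8  83.2  47.9  -9.7] z [53.  60.5 67.4]
orange 376 [ 423.5 -158.3   81.6   46.8   -1.2] z [53.5 60.2 68.3]
blue 371 [ 451.2 -372.9   84.2   49.8   -2.3] z [52.9 60.8 70. ]
jar 193 [ 442.3 -271.7   50.6   49.6  -27.9] z [72.6 79.7 88.7]
weightknob 69 [561.3 221.8  27.2  27.1  -0.6] z [139.1 152.4 157.9]
tray 437 [ 691.3 -110.9  116.9  115.6  -83. ] z [12.4 21.2 31.4]
pan 5362 [557.2 202.7 315.3 240.6  88.5] z [71.1 79.8 92.9]
tape 371 [ 725.  -279.9   73.6   69.7  -45.6] z [16.1 25.  33.1]
fin 55 [553.6 -17.4  36.5  15.   -0.7] z [150.6 164.3 169. ]
dropper 151 [642.  434.6  47.7  42.   27. ] z [36.4 63.3 93.9]
mug 324 [ 6.036e+02 -4.867e+02  1.039e+02  9.150e+01 -6.000e-01] z [54.6 78.3 94.9]
dish2 681 [349.5 224.3  97.1  92.5   9.6] z [ 7.6 14.2 22.3]
gpad 2069 [840.8 137.1 193.9 132.6  17.6] z [ 4.4  9.7 20.3]
pan plane [-0.0033819  -0.07834393  0.09668304]
table z 0.0008749135736334512
red 66 334.1666666666667 244.71212121212122 [128. 162. 169.] [ 0.5529887  -0.01489663  0.15      ]
red 27 428.9259259259259 247.4814814814815 [126. 134. 139.] [ 0.54179569 -0.29
[... 531 characters left out ...]
546 -88]
364 [ -3  -4  15 126 122  13  17  20] [ 546 -106]
370 [ -2  -9  11 116 128  15  20  18] [ 545 -124]
376 [  5   3   2 131 121  25   7  19] [ 546 -143]
382 [  2  -5  10 126 129  11  14  12] [ 545 -160]
388 [ -1  -1  -2 127 126  20  19  14] [ 545 -179]
394 [  1  -4   5 134 126  12  11  16] [ 545 -197]
400 [ -4   5  -3 131 128  12  16  11] [ 544 -215]
406 [ -3   0   2 125 129 115  19   8] [ 544 -233]
412 [  3   1  -5 138 136 128  15   2] [ 543 -250]
418 [  6   0  -6 136 132 121  10  24] [ 543 -269]
424 [  3  -1  22  16 133  14  14  10] [ 543 -287]
430 [130 130  86  37 137  28  15  24] [ 542 -304]
436 [145 125  84   9 137  17  14  11] [ 542 -323]
442 [ 0 -4  0  0 -2 -5  0 -4] [ 561 -369]
```

Run:
```python
import cv2
t=cv2.imread("pics/top0.png")[170:320,180:500];s=cv2.imread("pics/side0.png")[140:340,220:420]
cv2.imwrite("pics/c1.png",cv2.resize(t,None,fx=2.5,fy=2.5,interpolation=cv2.INTER_CUBIC))
```

```text
(no output)
```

View pics/c1.png

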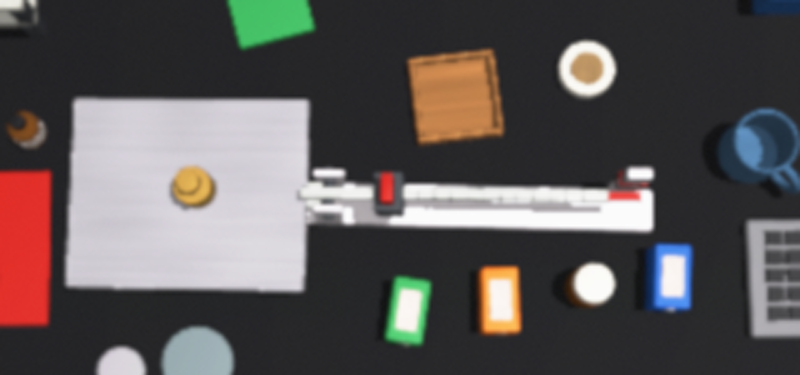

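The crop shows the pan tilted down on its +y side by about 0.078 rad, so the beam is at its stop. The weight is at (192,187), the fin at (387,190), the tray at (455,97), and the jar at (595,284) between the orange and blue boxes. I'll write a move planner and go for the weight first.

```bash
cat > plan.py <<'E'
# plan.py x,y,z,yaw ... (mm, deg): per-call shift/turn in tool axes from the present pose
import sys,numpy as np
from cell import env
o=env.get_obs();p=np.array(o["tool_pos"])*1000;yaw=o["tool_rot"][2]
print("at",np.round(p,1),"rot",np.round(o["tool_rot"],1),"w",round(o["grip_width"],4),"t",o["time_s"],"F",np.round(o["force"],1))
for a in sys.argv[1:]:
    w=np.array([float(s) for s in a.split(",")]);dy=(w[3]-yaw+180)%360-180
    n=int(max(1,np.ceil(max(np.linalg.norm(w[:3]-p)/200,abs(dy)/40))))
    st=(w[:3]-p)/n
    for i in range(n):
        c,s=np.cos(np.radians(yaw)),np.sin(np.radians(yaw))
        t=np.array([c*st[0]+s*st[1], s*st[0]-c*st[1], -st[2]])
        print("  ",np.round(t,1).tolist(),round(-np.radians(dy/n),3),"->",np.round(p+st))
        p=p+st;yaw+=dy/n
E
python3 plan.py 563,223,230,90 563,223,136,90
python3 - <<'E'
from h import *
d=np.load("pics/top0_d.npy");W=cloud("top",d)
a,b,c=-0.0033819,-0.07834393,0.09668304
on=(abs(W[...,2]-(a*W[...,0]+b*W[...,1]+c))<.012)&(W[...,0]>.43)&(W[...,0]<.69)&(W[...,1]>.04)&(W[...,1]<.42)
for u in [200,204,205,206,207,208,300,302,303,304,305,306,308]:
    k=on[:,u]; print(u,k.sum(),np.round(np.nanmean(W[k,u],0)*1000) if k.any() else "")
for v in [206,208,209,210,284,286,288,290]:
    k=on[v]; print(v,k.sum(),np.round(np.nanmean(W[v,k],0)*1000) if k.any() else "")
E
```

```text
at [229.3 607.6 201.1] rot [-179.9    0.   159.3] w 0.087 t 0.1 F [-0.5  0.3  0.6]
   [-149.3, -80.7, -9.6] 0.403 -> [341. 479. 211.]
   [-169.0, -15.6, -9.6] 0.403 -> [452. 351. 220.]
   [-161.6, 52.0, -9.6] 0.403 -> [563. 223. 230.]
   [-0.0, 0.0, 94.0] -0.0 -> [563. 223. 136.]
200 0 
204 0 
205 0 
206 0 
207 21 [477. 383.  65.]
208 41 [508. 380.  65.]
300 71 [553.  90.  88.]
302 43 [604.  84.  88.]
303 16 [619.  80.  86.]
304 5 [549.  78.  88.]
305 5 [553.  75.  87.]
306 7 [554.  71.  88.]
308 10 [553.  65.  89.]
206 0 
208 0 
209 32 [683. 327.  67.]
210 92 [677. 228.  76.]
284 92 [443. 238.  77.]
286 0 
288 0 
290 0
```

Emit:
{"fn": "arm_command", "kwargs": {
  "series": [
    [[-150,-81,-10],0.4],
    [[-150,-81,-10],0.4],
    [[-150,-81,-10],0.4],
    [[-150,-81,-10],0.4],
    [[-150,-81,-10],0.4]
  ],
  "grip": -1
}}

```text
time_s: 0.6
tool_pos: [0.3454, 0.4755, 0.2124]
tool_rot: [180.0, 0.1, 136.0]
force: [0.2, -0.2, -0.7]
grip_width: 0.0871
grasp_force: 0.0
```

Emit:
{"fn": "arm_command", "kwargs": {
  "series": [
    [[-169,-16,-10],0.4],
    [[-169,-16,-10],0.4],
    [[-169,-16,-10],0.4],
    [[-169,-16,-10],0.4],
    [[-169,-16,-10],0.4]
  ]
}}

```text
time_s: 1.1
tool_pos: [0.4549, 0.3486, 0.2222]
tool_rot: [180.0, 0.1, 113.2]
force: [0.1, 0.5, -0.6]
grip_width: 0.087
grasp_force: 0.0
```

Emit:
{"fn": "arm_command", "kwargs": {
  "series": [
    [[-161,52,-10],0.4],
    [[-161,52,-10],0.4],
    [[-161,52,-10],0.4],
    [[-161,52,-10],0.4],
    [[-161,52,-10],0.4]
  ]
}}

```text
time_s: 1.6
tool_pos: [0.5658, 0.2228, 0.2317]
tool_rot: [180.0, 0.1, 90.4]
force: [-0.7, 0.1, 0.5]
grip_width: 0.0867
grasp_force: 0.0
```

```bash
python3 plan.py 563,223,136,90
python3 - <<'E'
from h import *
snap("wrist","w1")
E
```

```text
at [565.8 222.8 231.7] rot [1.80e+02 1.00e-01 9.04e+01] w 0.0867 t 1.6 F [-0.7  0.1  0.5]
   [0.2, -2.8, 95.7] 0.007 -> [563. 223. 136.]
```

View pics/w1.png

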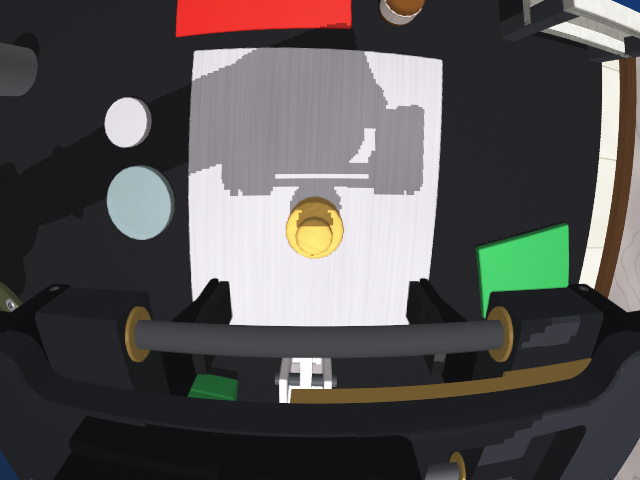

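The wrist view shows the weight's knob at about (315,236). Casting that ray gives about x 562, y 226, so I'll descend there and grip.

Emit:
{"fn": "arm_command", "kwargs": {
  "series": [
    [[2,-3,30],0],
    [[2,-3,60],0],
    [[2,-3,80],0],
    [[2,-3,96],0],
    [[2,-3,96],0]
  ]
}}

```text
time_s: 2.15
tool_pos: [0.5576, 0.2296, 0.133]
tool_rot: [-179.7, 0.0, 90.9]
force: [0.3, -0.4, -0.6]
grip_width: 0.0873
grasp_force: 0.0
```

Emit:
{"fn": "arm_command", "kwargs": {
  "series": [
    [[0,0,0],0],
    [[0,0,0],0],
    [[0,0,0],0],
    [[0,0,0],0],
    [[0,0,0],0]
  ],
  "grip": 1,
  "grip_force": 40
}}

```text
time_s: 2.65
tool_pos: [0.5617, 0.2264, 0.1367]
tool_rot: [180.0, -0.0, 90.6]
force: [0.4, -0.2, -0.2]
grip_width: 0.0546
grasp_force: 0.0
```

Emit:
{"fn": "arm_command", "kwargs": {
  "series": [
    [[0,0,0],0],
    [[0,0,0],0],
    [[0,0,0],0],
    [[0,0,-2],0],
    [[0,0,-5],0]
  ]
}}

```text
time_s: 3.15
tool_pos: [0.5613, 0.2263, 0.1412]
tool_rot: [-180.0, 0.0, 90.6]
force: [0.7, -0.4, -0.2]
grip_width: 0.0148
grasp_force: 0.0
```

```bash
python3 plan.py 563,225,250,90 691,-111,180,90
```

```text
at [561.3 226.3 141.2] rot [-180.     0.    90.6] w 0.0148 t 3.15 F [ 0.7 -0.4 -0.2]
   [-1.3, 1.6, -108.8] 0.01 -> [563. 225. 250.]
   [-168.0, 64.0, 35.0] -0.0 -> [627.  57. 215.]
   [-168.0, 64.0, 35.0] -0.0 -> [ 691. -111.  180.]
```

The fingers closed to 14.8 mm with no force, so the knob isn't held. I'll look before doing anything else.

Run:
```python
from h import *
snap("wrist","w2")
p,d,o=snap("side","s2"); cv2.imwrite("pics/s2c.png",cv2.resize(p[200:400,200:400],None,fx=2,fy=2))
w=cv2.imread("pics/w2.png")[150:420,180:460];s=cv2.imread("pics/s2c.png")
o=np.zeros((540,800,3),np.uint8);w=cv2.resize(w,(400,386));o[:386,:400]=w;o[:400,400:800]=s;cv2.imwrite("pics/v2.png",o)
```

```text
(no output)
```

View pics/v2.png

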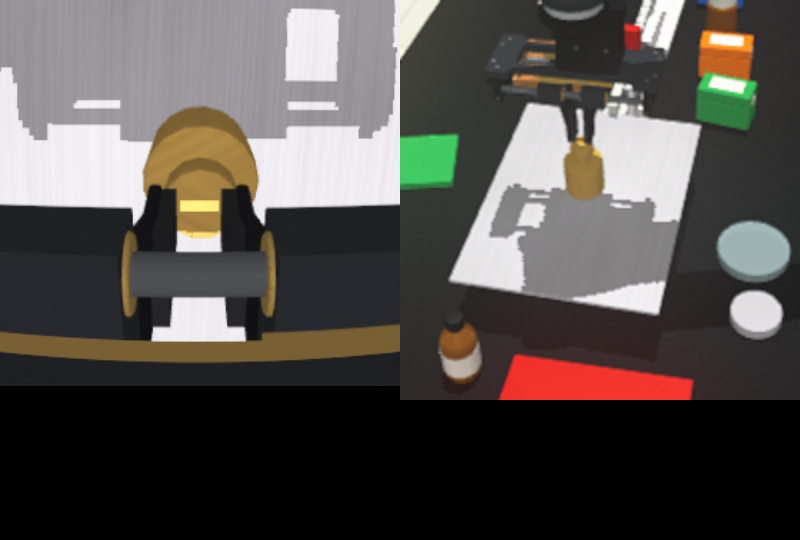

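```bash
cat >> h.py <<'E'
def wcloud(d,o):
    from scipy.spatial.transform import Rotation as R
    c=viewer.calibration("wrist");K=c["K"];H=c["hand_eye"]
    v,u=np.mgrid[0:480,0:640];x=(u-K[0,2])/K[0,0];y=(v-K[1,2])/K[1,1];r=np.hypot(x,y)+1e-9
    t=np.tan(r)/r
    P=np.stack([x*t*d,-y*t*d,-d,np.ones_like(d)],-1)
    T=np.eye(4);T[:3,:3]=R.from_euler("xyz",o["tool_rot"],degrees=True).as_matrix();T[:3,3]=o["tool_pos"]
    W=(P@(T@H).T)[...,:3];W[d<=0]=np.nan;return W
E
python3 - <<'E'
from h import *
p,d,o=snap("wrist","w3");W=wcloud(d,o)*1000
hsv=cv2.cvtColor(p,cv2.COLOR_BGR2HSV);m=(hsv[...,0]>12)&(hsv[...,0]<35)&(hsv[...,1]>100);m=local(m,320,270,65)
for v in range(220,322,6):
    k=m[v]; 
    if k.any(): print(v,np.nonzero(k)[0][[0,-1]],np.round(np.nanmedian(W[v,k],0)))
print(np.round(W[200,300]),np.round(W[215,400]),np.round(W[120:320:25,230]))
E
```

```text
226 [309 327] [561. 243.  81.]
232 [298 339] [561. 244. 101.]
238 [292 345] [561. 245. 119.]
244 [288 348] [561. 242. 122.]
250 [287 351] [561. 239. 122.]
256 [284 354] [561. 236. 123.]
262 [283 356] [561. 232. 123.]
268 [280 357] [561. 229. 124.]
274 [280 358] [561. 234. 147.]
280 [280 358] [561. 232. 149.]
286 [282 356] [561. 223. 137.]
292 [284 354] [561. 226. 150.]
298 [287 350] [561. 223. 151.]
304 [311 326] [561. 219. 151.]
310 [311 326] [561. 216. 151.]
316 [284 354] [561. 263. 245.]
[548. 259.  73.] [618. 249.  74.] [[500. 315.  69.]
 [500. 297.  70.]
 [499. 280.  70.]
 [499. 262.  72.]
 [499. 245.  75.]
 [498. 227.  76.]
 [497. 208.  77.]
 [537. 264. 237.]]
```

```bash
python3 plan.py 563,225,250,90
python3 - <<'E'
from h import *
p,d,o=snap("wrist","w4");W=wcloud(d,o)*1000
print(o["tool_pos"],o["grip_width"],o["grasp_force"])
for c in (288,296,304,318,332,340,348):
    print(c,[np.round(W[v,c]).astype(int).tolist() for v in range(270,330,8)])
E
```

```text
at [561.7 226.5 141.6] rot [180.   -0.   90.6] w 0.0043 t 3.3 F [ 0.8 -0.9  0.1]
   [-1.5, 1.2, -108.4] 0.01 -> [563. 225. 250.]
[0.56174089 0.22647275 0.14160326] 0.004271708157639823 0.0
288 [[543, 228, 124], [543, 223, 124], [543, 218, 125], [543, 212, 124], [553, 264, 241], [553, 264, 244], [553, 264, 249], [554, 262, 249]]
296 [[548, 227, 123], [549, 232, 146], [551, 238, 170], [551, 237, 178], [551, 237, 186], [552, 238, 193], [552, 237, 199], [555, 259, 244]]
304 [[553, 236, 145], [553, 233, 150], [554, 236, 166], [554, 236, 174], [555, 235, 182], [555, 235, 189], [555, 236, 197], [557, 259, 244]]
318 [[560, 237, 149], [560, 233, 150], [561, 229, 149], [561, 225, 151], [561, 220, 151], [561, 216, 151], [561, 172, 79], [560, 259, 244]]
332 [[568, 237, 148], [568, 233, 150], [567, 236, 166], [567, 236, 175], [566, 236, 183], [566, 236, 189], [566, 236, 196], [564, 259, 244]]
340 [[572, 233, 137], [572, 233, 148], [570, 237, 169], [570, 237, 178], [570, 237, 186], [569, 238, 193], [569, 237, 199], [566, 259, 243]]
348 [[578, 228, 124], [578, 223, 124], [578, 218, 125], [578, 212, 124], [568, 264, 241], [567, 264, 244], [567, 263, 247], [567, 262, 248]]
```

The depth shows the fingers ending at about z 163, above the knob top at z 151. So the tips sit roughly 25 mm higher than the stated TCP geometry implies, at least with the fingers shut. I'll open, go lower beside the body, which is clear, and look at how the fingertips sit.

Emit:
{"fn": "arm_command", "kwargs": {
  "series": [
    [[0,0,0],0],
    [[0,0,0],0],
    [[0,0,0],0],
    [[0,0,0],0],
    [[0,0,0],0]
  ],
  "grip": -1
}}

```text
time_s: 3.85
tool_pos: [0.5614, 0.2264, 0.1411]
tool_rot: [-180.0, -0.0, 90.6]
force: [-0.4, -0.8, -0.2]
grip_width: 0.0347
grasp_force: 0.0
```

Emit:
{"fn": "arm_command", "kwargs": {
  "series": [
    [[0,0,0],0],
    [[0,0,0],0],
    [[0,0,0],0],
    [[0,0,0],0],
    [[0,0,0],0]
  ]
}}

```text
time_s: 4.35
tool_pos: [0.5615, 0.2264, 0.1412]
tool_rot: [180.0, -0.0, 90.6]
force: [-0.2, -0.0, -0.1]
grip_width: 0.0746
grasp_force: 0.0
```

Run:
```python
from h import *
p,d,o=snap("wrist","w5");W=wcloud(d,o)*1000
print(o["tool_pos"],o["grip_width"])
cv2.imwrite("pics/w5c.png",p[200:420,120:520])
# finger points: near tool y +-(43..60), tool x within 30
m=(W[...,2]>o["tool_pos"][2]*1000-40)&(W[...,2]<230)&(abs(W[...,1]-226)<25)&(abs(abs(W[...,0]-561)-52)<20)
print(m.sum(),np.round(np.percentile(W[m],[1,5,50,95],axis=0)))
```

```text
[0.56147949 0.2263676  0.14120591] 0.0745660131142904
5466 [[512. 216. 162.]
 [516. 218. 165.]
 [523. 233. 198.]
 [605. 238. 227.]]
```

View pics/w5c.png

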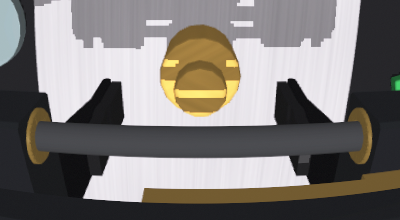

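The fingertips are at z≈161 with the TCP reading 141. The real tips are therefore about 20 mm behind the reported TCP, and I'll use that offset from here on. I'll go 33 mm lower, which puts the tips at about 128, just above the body top at 124, and grip.

Emit:
{"fn": "arm_command", "kwargs": {
  "series": [
    [[-2,0,10],0],
    [[-2,0,20],0],
    [[-2,0,33],0],
    [[-2,0,33],0],
    [[-2,0,33],0]
  ]
}}

```text
time_s: 4.9
tool_pos: [0.561, 0.2242, 0.1073]
tool_rot: [-179.9, 0.0, 90.6]
force: [-0.3, -0.1, -0.8]
grip_width: 0.087
grasp_force: 0.0
```

Emit:
{"fn": "arm_command", "kwargs": {
  "series": [
    [[0,0,0],0],
    [[0,0,0],0],
    [[0,0,0],0],
    [[0,0,0],0],
    [[0,0,0],0]
  ],
  "grip": 1,
  "grip_force": 40
}}

```text
time_s: 5.4
tool_pos: [0.5616, 0.2244, 0.1084]
tool_rot: [180.0, -0.0, 90.6]
force: [0.6, 0.1, 0.0]
grip_width: 0.0552
grasp_force: 0.0
```

Emit:
{"fn": "arm_command", "kwargs": {
  "series": [
    [[0,0,0],0],
    [[0,0,0],0],
    [[0,0,0],0],
    [[0,0,0],0],
    [[0,0,0],0]
  ]
}}

```text
time_s: 5.9
tool_pos: [0.5619, 0.2244, 0.1082]
tool_rot: [180.0, -0.0, 90.6]
force: [1.2, -0.2, 0.1]
grip_width: 0.0269
grasp_force: 40.0
```

```bash
python3 plan.py 562,225,230,90 691,-111,170,90
```

```text
at [561.9 224.4 108.2] rot [180.   -0.   90.6] w 0.0269 t 5.9 F [ 1.2 -0.2  0.1]
   [0.6, 0.2, -121.8] 0.01 -> [562. 225. 230.]
   [-168.0, 64.5, 30.0] -0.0 -> [626.  57. 200.]
   [-168.0, 64.5, 30.0] -0.0 -> [ 691. -111.  170.]
```

The knob is held at 26.9 mm opening with 40 N. Next I lift it and carry it to the tray.

Emit:
{"fn": "arm_command", "kwargs": {
  "series": [
    [[0,0,-20],0],
    [[0,0,-50],0],
    [[0,0,-80],0],
    [[0,0,-122],0],
    [[0,0,-122],0]
  ]
}}

```text
time_s: 6.4
tool_pos: [0.5641, 0.2253, 0.2356]
tool_rot: [179.5, -0.2, 90.6]
force: [0.8, 0.2, -3.6]
grip_width: 0.0269
grasp_force: 40.0
```

Emit:
{"fn": "arm_command", "kwargs": {
  "series": [
    [[-30,10,0],0],
    [[-70,26,0],0],
    [[-110,40,0],0],
    [[-150,56,0],0],
    [[-168,64,0],0]
  ]
}}

```text
time_s: 6.9
tool_pos: [0.6269, 0.0502, 0.2279]
tool_rot: [-179.8, 0.2, 90.2]
force: [-0.1, -0.8, -5.6]
grip_width: 0.027
grasp_force: 40.0
```

Emit:
{"fn": "arm_command", "kwargs": {
  "series": [
    [[-50,20,0],0],
    [[-100,40,0],0],
    [[-140,55,0],0],
    [[-168,64,20],0],
    [[-168,64,30],0]
  ]
}}

```text
time_s: 7.4
tool_pos: [0.6906, -0.1191, 0.1957]
tool_rot: [-179.7, 0.3, 90.0]
force: [-1.3, -0.3, -5.4]
grip_width: 0.027
grasp_force: 40.0
```

```bash
python3 - <<'E'
from h import *
p,d,o=snap("top","t6");W=cloud("top",d)*1000
m=local((W[...,2]>12)&(W[...,2]<40),362,208,26)
ys,xs=np.nonzero(m);print("tray px",xs.min(),xs.max(),ys.min(),ys.max(),rect("top",m,.025))
p,d,o=snap("wrist","w6");W=wcloud(d,o)*1000
hsv=cv2.cvtColor(p,cv2.COLOR_BGR2HSV);m=(hsv[...,0]>5)&(hsv[...,0]<20)&(hsv[...,1]>90)&(W[...,2]<45)&(W[...,2]>12)
X=W[m];print(m.sum(),np.round(np.nanpercentile(X,[1,50,99],axis=0)))
E
python3 plan.py 691,-111,37,90
```

```text
tray px 336 383 182 233 [707.9 -56.1  78.5  28.1 -16.1]
3785 [[ 393. -297.   13.]
 [ 645. -133.   24.]
 [ 747.  -51.   41.]]
at [ 690.2 -110.8  195. ] rot [-1.795e+02 -1.000e-01  9.040e+01] w 0.0266 t 7.5 F [-1.   1.4 -5.9]
   [-0.2, 0.8, 158.0] 0.007 -> [ 691. -111.   37.]
```

View pics/w6.png

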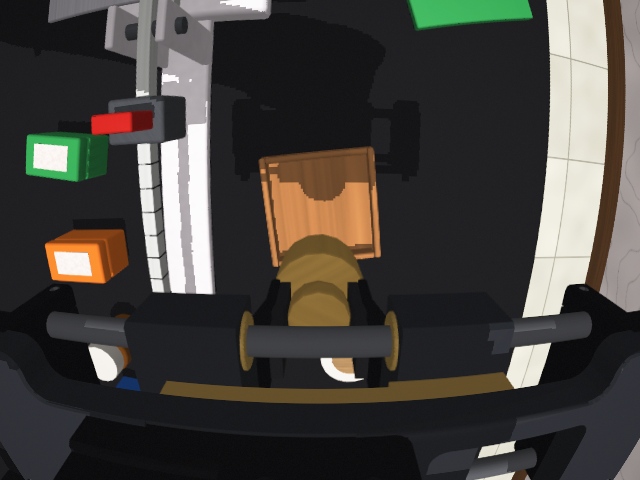

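The wrist view shows the weight held over the tray, whose rim runs from (262,158) to (380,258) in the picture. The weight is centred, so I'll lower it.

Emit:
{"fn": "arm_command", "kwargs": {
  "series": [
    [[0,0,30],0],
    [[0,0,60],0],
    [[0,0,90],0],
    [[0,0,115],0],
    [[0,0,130],0]
  ]
}}

```text
time_s: 8.0
tool_pos: [0.6911, -0.107, 0.067]
tool_rot: [-179.7, -0.1, 90.7]
force: [-0.5, 0.3, -5.3]
grip_width: 0.0267
grasp_force: 40.0
```

Emit:
{"fn": "arm_command", "kwargs": {
  "series": [
    [[0,0,7],0],
    [[0,0,12],0],
    [[0,0,17],0],
    [[0,0,20],0],
    [[0,0,22],0]
  ]
}}

```text
time_s: 8.5
tool_pos: [0.6933, -0.1104, 0.0488]
tool_rot: [179.9, -0.0, 90.6]
force: [-0.6, 0.9, -5.7]
grip_width: 0.027
grasp_force: 40.0
```

Emit:
{"fn": "arm_command", "kwargs": {
  "series": [
    [[0,0,2],0],
    [[0,0,4],0],
    [[0,0,5],0],
    [[0,0,6],0],
    [[0,0,6],0]
  ]
}}

```text
time_s: 9.0
tool_pos: [0.6928, -0.1103, 0.042]
tool_rot: [-180.0, -0.0, 90.6]
force: [0.3, 0.1, -4.3]
grip_width: 0.0272
grasp_force: 40.0
```

Emit:
{"fn": "arm_command", "kwargs": {
  "series": [
    [[0,0,1],0],
    [[0,0,2],0],
    [[0,0,3],0],
    [[0,0,4],0],
    [[0,0,4],0]
  ]
}}

```text
time_s: 9.5
tool_pos: [0.6931, -0.1108, 0.039]
tool_rot: [180.0, 0.0, 90.6]
force: [-2.1, -0.5, -0.2]
grip_width: 0.0265
grasp_force: 40.0
```

The weight is seated in the tray with the force at zero. I'll release, rise and head for the jar.

Emit:
{"fn": "arm_command", "kwargs": {
  "series": [
    [[0,0,0],0],
    [[0,0,0],0],
    [[0,0,0],0],
    [[0,0,0],0],
    [[0,0,0],0]
  ],
  "grip": -1
}}

```text
time_s: 10.0
tool_pos: [0.6931, -0.1102, 0.0383]
tool_rot: [180.0, -0.0, 90.6]
force: [0.9, 0.2, 0.2]
grip_width: 0.059
grasp_force: 0.0
```

Emit:
{"fn": "arm_command", "kwargs": {
  "series": [
    [[0,0,-10],0],
    [[0,0,-50],0],
    [[0,0,-90],0],
    [[0,0,-130],0],
    [[0,0,-160],0]
  ]
}}

```text
time_s: 10.5
tool_pos: [0.6937, -0.1108, 0.2023]
tool_rot: [179.8, 0.0, 90.6]
force: [0.4, -1.1, 0.6]
grip_width: 0.0866
grasp_force: 0.0
```

```bash
python3 plan.py 442,-272,160,0 442,-272,1,0
python3 - <<'E'
from h import *
p,d,o=snap("top","t7");W=cloud("top",d)*1000;z=W[...,2]
m=local((z>40)&(z<95),362,208,26);print("weight",m.sum(),np.round(np.nanmedian(W[m],0)) if m.any() else "")
X=W[220:275,215:295].reshape(-1,3);X=X[(X[:,2]>50)&(X[:,2]<120)];print("pan",np.linalg.lstsq(np.c_[X[:,:2],np.ones(len(X))],X[:,2],rcond=None)[0])
for nm,u,v,r,z0,z1,zp in [("green",343,294,20,50,75,.06),("orange",380,290,20,50,75,.06),("blue",448,281,20,50,75,.06),("jar",417,283,18,65,95,.08)]:
    m=local((z>z0)&(z<z1),u,v,r);print(nm,m.sum(),rect("top",m,zp) if m.sum()>5 else "")
E
```

```text
at [ 693.7 -110.8  202.3] rot [179.8   0.   90.6] w 0.0866 t 10.5 F [ 0.4 -1.1  0.6]
   [-52.9, -84.4, 14.1] 0.527 -> [ 610. -165.  188.]
   [-88.2, -46.4, 14.1] 0.527 -> [ 526. -218.  174.]
   [-99.5, 4.3, 14.1] 0.527 -> [ 442. -272.  160.]
   [-0.0, 0.0, 159.0] -0.0 -> [ 442. -272.    1.]
weight 0 
pan [2.63155441e-03 5.14733039e-02 8.66511369e+01]
green 0 
orange 373 [ 423.5 -158.3   81.6   46.8   -1.2]
blue 369 [ 450.6 -373.    83.8   50.    -5.8]
jar 196 [ 442.7 -271.2   52.5   49.5   89.5]
```

Emit:
{"fn": "arm_command", "kwargs": {
  "series": [
    [[-53,-84,0],0.53],
    [[-53,-84,0],0.53],
    [[-53,-84,0],0.53],
    [[-53,-84,0],0.53],
    [[-53,-84,0],0.53]
  ]
}}

```text
time_s: 11.05
tool_pos: [0.6093, -0.1643, 0.1989]
tool_rot: [180.0, -0.1, 60.2]
force: [0.1, 0.3, 0.0]
grip_width: 0.0867
grasp_force: 0.0
```

Emit:
{"fn": "arm_command", "kwargs": {
  "series": [
    [[-88,-46,0],0.53],
    [[-88,-46,0],0.53],
    [[-88,-46,0],0.53],
    [[-88,-46,0],0.53],
    [[-88,-46,0],0.53]
  ]
}}

```text
time_s: 11.55
tool_pos: [0.5259, -0.2177, 0.1987]
tool_rot: [180.0, -0.0, 29.9]
force: [0.4, 0.4, 0.4]
grip_width: 0.0872
grasp_force: 0.0
```

Emit:
{"fn": "arm_command", "kwargs": {
  "series": [
    [[-99,4,40],0.53],
    [[-99,4,40],0.53],
    [[-99,4,40],0.53],
    [[-99,4,40],0.53],
    [[-99,4,40],0.53]
  ]
}}

```text
time_s: 12.05
tool_pos: [0.442, -0.2705, 0.1583]
tool_rot: [-180.0, -0.0, -0.4]
force: [-0.3, 0.0, -0.5]
grip_width: 0.087
grasp_force: 0.0
```

```bash
python3 plan.py 442,-272,1,0
python3 - <<'E'
from h import *
p,d,o=snap("wrist","w8");W=wcloud(d,o)*1000
m=(abs(W[...,2]-80)<8)&(abs(W[...,0]-442)<45)&(abs(W[...,1]+272)<45)
print("lid",m.sum(),np.round(np.nanpercentile(W[m],[2,50,98],axis=0),1))
p,d,o=snap("top","t8");W=cloud("top",d)*1000;z=W[...,2]
m=local((z>50)&(z<95),362,208,26);print("weight",m.sum(),rect("top",m,.08),np.round(np.nanmedian(W[m],0)))
E
```

```text
at [ 442.  -270.5  158.3] rot [-180.    -0.    -0.4] w 0.087 t 12.05 F [-0.3  0.  -0.5]
   [0.1, 1.5, 157.3] -0.006 -> [ 442. -272.    1.]
lid 3158 [[ 419.9 -293.5   76. ]
 [ 441.7 -272.3   78.9]
 [ 462.9 -251.4   80.4]]
weight 152 [ 688.8 -115.2   48.1   47.1   -1. ] [ 690. -115.   60.]
```

The lid is at (441.7, -272.3) and the weight is standing in the tray. I'll grip the jar 40 mm above its base, which is TCP z of about 1 mm with the tip offset.

Emit:
{"fn": "arm_command", "kwargs": {
  "series": [
    [[0,2,40],0],
    [[0,2,80],0],
    [[0,2,120],0],
    [[0,2,145],0],
    [[0,2,157],0]
  ]
}}

```text
time_s: 12.65
tool_pos: [0.4406, -0.2713, -0.0013]
tool_rot: [-180.0, 0.2, -0.3]
force: [0.0, -0.4, -0.4]
grip_width: 0.0871
grasp_force: 0.0
```

Emit:
{"fn": "arm_command", "kwargs": {
  "series": [
    [[0,0,0],0],
    [[0,0,0],0],
    [[0,0,0],0],
    [[0,0,0],0],
    [[0,0,0],0]
  ],
  "grip": 1,
  "grip_force": 25
}}

```text
time_s: 13.15
tool_pos: [0.4426, -0.2726, 0.0021]
tool_rot: [180.0, -0.1, -0.5]
force: [0.5, 0.0, 0.6]
grip_width: 0.055
grasp_force: 0.0
```

Emit:
{"fn": "arm_command", "kwargs": {
  "series": [
    [[0,0,0],0],
    [[0,0,-5],0],
    [[0,0,-20],0],
    [[0,0,-45],0],
    [[0,0,-70],0]
  ]
}}

```text
time_s: 13.65
tool_pos: [0.4412, -0.2725, 0.0724]
tool_rot: [180.0, 0.1, -0.6]
force: [1.0, -0.0, -2.1]
grip_width: 0.051
grasp_force: 25.0
```

```bash
python3 plan.py 442,-272,200,0 820,-180,200,90 820,-180,5,90
```

```text
at [ 441.2 -272.5   72.4] rot [ 1.8e+02  1.0e-01 -6.0e-01] w 0.051 t 13.65 F [ 1.  -0.  -2.1]
   [0.8, -0.5, -127.6] -0.01 -> [ 442. -272.  200.]
   [126.0, -30.7, -0.0] -0.524 -> [ 568. -241.  200.]
   [124.5, 36.4, -0.0] -0.524 -> [ 694. -211.  200.]
   [89.6, 93.8, -0.0] -0.524 -> [ 820. -180.  200.]
   [0.0, -0.0, 195.0] -0.0 -> [ 820. -180.    5.]
```

Emit:
{"fn": "arm_command", "kwargs": {
  "series": [
    [[0,0,-30],0],
    [[0,0,-60],0],
    [[0,0,-90],0],
    [[0,0,-128],0],
    [[0,0,-128],0]
  ]
}}

```text
time_s: 14.15
tool_pos: [0.4444, -0.2746, 0.2049]
tool_rot: [179.9, -0.5, -0.6]
force: [-0.7, -0.5, -2.0]
grip_width: 0.0512
grasp_force: 25.0
```

Emit:
{"fn": "arm_command", "kwargs": {
  "series": [
    [[30,-7,0],-0.13],
    [[65,-15,0],-0.26],
    [[100,-24,0],-0.4],
    [[126,-31,0],-0.52],
    [[126,-31,0],-0.52]
  ]
}}

```text
time_s: 14.65
tool_pos: [0.5712, -0.2393, 0.1977]
tool_rot: [-180.0, 0.1, 29.7]
force: [-0.0, 0.9, -2.7]
grip_width: 0.051
grasp_force: 25.0
```

Emit:
{"fn": "arm_command", "kwargs": {
  "series": [
    [[30,9,0],-0.13],
    [[65,18,0],-0.26],
    [[100,28,0],-0.4],
    [[125,36,0],-0.52],
    [[125,36,0],-0.52]
  ]
}}

```text
time_s: 15.15
tool_pos: [0.6969, -0.2103, 0.1973]
tool_rot: [-179.9, 0.0, 59.3]
force: [0.6, 0.0, -2.7]
grip_width: 0.0513
grasp_force: 25.0
```

Emit:
{"fn": "arm_command", "kwargs": {
  "series": [
    [[25,25,0],-0.13],
    [[48,50,0],-0.26],
    [[70,74,0],-0.4],
    [[90,94,0],-0.53],
    [[90,94,0],-0.53]
  ]
}}

```text
time_s: 15.65
tool_pos: [0.823, -0.1824, 0.1957]
tool_rot: [-179.8, -0.0, 89.6]
force: [0.0, 0.2, -3.5]
grip_width: 0.0513
grasp_force: 25.0
```

```bash
python3 plan.py 820,-180,5,90
python3 - <<'E'
from h import *
p,d,o=snap("wrist","w9")
p2,d2,o2=snap("side","s9")
cv2.imwrite("pics/v9.png",np.hstack([cv2.resize(p,(400,300)),cv2.resize(p2[100:300,220:487],(400,300))]))
E
```

```text
at [ 823.  -182.4  195.7] rot [-179.8   -0.    89.6] w 0.0513 t 15.65 F [ 0.   0.2 -3.5]
   [2.4, -3.0, 190.7] -0.008 -> [ 820. -180.    5.]
```

View pics/v9.png

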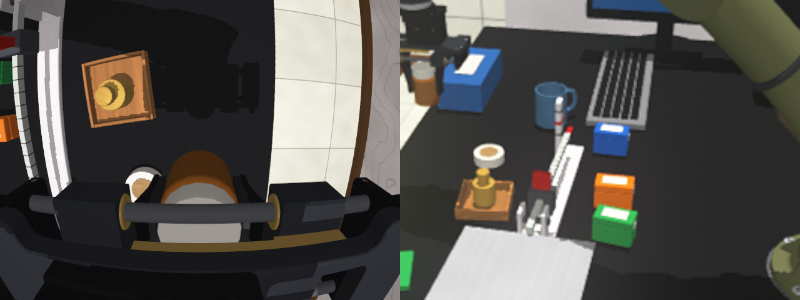

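The left half shows the jar held over clear table beyond the beam, with the weight in its tray at (112,95). I'll lower the jar until it touches.

Emit:
{"fn": "arm_command", "kwargs": {
  "series": [
    [[2,-3,40],0],
    [[2,-3,80],0],
    [[2,-3,120],0],
    [[2,-3,160],0],
    [[2,-3,180],0]
  ]
}}

```text
time_s: 16.25
tool_pos: [0.8146, -0.1827, 0.0155]
tool_rot: [-179.6, -0.0, 89.2]
force: [-0.2, 0.0, -3.5]
grip_width: 0.051
grasp_force: 25.0
```

Emit:
{"fn": "arm_command", "kwargs": {
  "series": [
    [[0,0,4],0],
    [[0,0,8],0],
    [[0,0,10],0],
    [[0,0,12],0],
    [[0,0,12],0]
  ]
}}

```text
time_s: 16.75
tool_pos: [0.8194, -0.1822, 0.0087]
tool_rot: [179.9, 0.0, 89.4]
force: [-0.3, 0.3, -2.0]
grip_width: 0.0514
grasp_force: 25.0
```

Emit:
{"fn": "arm_command", "kwargs": {
  "series": [
    [[0,0,1],0],
    [[0,0,2],0],
    [[0,0,2],0],
    [[0,0,2],0],
    [[0,0,2],0]
  ]
}}

```text
time_s: 17.25
tool_pos: [0.8187, -0.182, 0.0051]
tool_rot: [180.0, -0.0, 89.4]
force: [0.0, -0.9, -2.7]
grip_width: 0.0513
grasp_force: 25.0
```

Emit:
{"fn": "arm_command", "kwargs": {
  "series": [
    [[0,0,1],0],
    [[0,0,2],0],
    [[0,0,3],0],
    [[0,0,4],0],
    [[0,0,4],0]
  ]
}}

```text
time_s: 17.75
tool_pos: [0.8187, -0.182, 0.0021]
tool_rot: [180.0, -0.0, 89.4]
force: [-2.5, 0.2, 2.6]
grip_width: 0.0514
grasp_force: 25.0
```

Emit:
{"fn": "arm_command", "kwargs": {
  "series": [
    [[0,0,1],0],
    [[0,0,2],0],
    [[0,0,2],0],
    [[0,0,2],0],
    [[0,0,2],0]
  ]
}}

```text
time_s: 18.25
tool_pos: [0.8187, -0.182, 0.002]
tool_rot: [180.0, -0.0, 89.4]
force: [-5.6, 0.8, 9.6]
grip_width: 0.0511
grasp_force: 25.0
```

There is contact at z = 2 mm, so the grasp height is about 41 mm. I'll lighten the grip and roll the jar about its +y base edge.

Emit:
{"fn": "arm_command", "kwargs": {
  "series": [
    [[5,0,-2.5],0],
    [[10.5,0,-4.5],0],
    [[16.5,0,-6],0],
    [[23,0,-7],0],
    [[29,0,-7],0]
  ],
  "grip": 1,
  "grip_force": 8
}}

```text
time_s: 18.75
tool_pos: [0.8191, -0.1518, 0.0059]
tool_rot: [-180.0, -0.0, 89.5]
force: [-0.3, 0.5, -2.2]
grip_width: 0.0518
grasp_force: 8.0
```

```bash
python3 plan.py
python3 - <<'E'
from h import *
p,d,o=snap("wrist","w10");W=wcloud(d,o)*1000
hsv=cv2.cvtColor(p,cv2.COLOR_BGR2HSV)
# lid: white, near
m=(hsv[...,1]<60)&(hsv[...,2]>120)&(abs(W[...,0]-819)<30)&(W[...,1]>-230)&(W[...,1]<-60)&(W[...,2]>10)
X=W[m];print(m.sum(),np.round(np.nanpercentile(X,[2,50,98],axis=0)))
# fit lid plane normal
c=X.mean(0);print(np.round(np.linalg.svd(X-c,full_matrices=False)[2][2],2))
cv2.imwrite("pics/v10.png",p[150:480,100:540])
E
```

```text
at [ 819.1 -151.8    5.9] rot [-180.    -0.    89.5] w 0.0518 t 18.75 F [-0.3  0.5 -2.2]
6690 [[ 797. -159.   66.]
 [ 818. -148.   82.]
 [ 840. -129.   84.]]
[0.01 0.33 0.95]
```

View pics/v10.png

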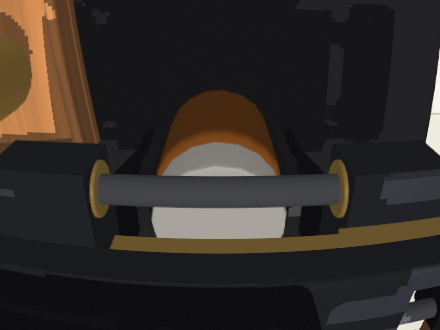

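```bash
cat > jar.py <<'E'
from h import *
import sys
p,d,o=snap("wrist","wj");W=wcloud(d,o)*1000
print(np.round(np.array(o["tool_pos"])*1000,1),np.round(o["force"],1),o["grip_width"])
cols=slice(312,328)
for v in range(230,420,7):
    w=np.nanmedian(W[v,cols],0);print(v,np.round(w).astype(int).tolist(),p[v,320].tolist())
E
python3 jar.py
```

```text
[ 819.4 -149.9    5.9] [ 0.3  1.5 -3.5] 0.05160631844703814
230 [819, -122, -1] [23, 22, 22]
237 [819, -126, -1] [24, 23, 22]
244 [819, -126, 11] [16, 41, 71]
251 [819, -126, 22] [16, 41, 71]
258 [819, -126, 33] [17, 41, 71]
265 [819, -126, 41] [16, 41, 71]
272 [819, -126, 50] [16, 41, 70]
279 [819, -126, 57] [18, 45, 80]
286 [819, -128, 60] [26, 67, 119]
293 [819, -128, 65] [119, 125, 128]
300 [819, -128, 71] [120, 124, 128]
307 [819, -128, 77] [120, 125, 129]
314 [819, -128, 81] [125, 131, 135]
321 [819, -130, 83] [158, 165, 170]
328 [819, -117, 109] [55, 53, 52]
335 [819, -118, 112] [67, 64, 63]
342 [819, -119, 112] [72, 68, 68]
349 [819, -121, 113] [73, 69, 68]
356 [819, -123, 112] [65, 62, 61]
363 [819, -146, 83] [157, 163, 168]
370 [819, -149, 83] [156, 163, 168]
377 [819, -152, 83] [155, 162, 168]
384 [819, -156, 83] [155, 162, 167]
391 [819, -127, 122] [44, 84, 105]
398 [819, -126, 124] [43, 83, 105]
405 [819, -125, 129] [29, 26, 26]
412 [819, -125, 131] [29, 26, 25]
419 [819, -125, 133] [29, 27, 26]
```

The jar stayed upright because the pads' torsional friction beats the table friction. A ledge gives a real lever. I'll rest the trailing part of its base on the fixed tray's +y rim (25 mm high) and press down, so it rolls toward +y.

```bash
python3 plan.py 819,-150,80,90 698,-36,80,96.3 698,-36,32,96.3
python3 - <<'E'
from h import *
p=cv2.imread("pics/t8.png");hsv=cv2.cvtColor(p,cv2.COLOR_BGR2HSV)
m=local((hsv[...,0]>4)&(hsv[...,0]<20)&(hsv[...,1]>110)&(hsv[...,2]>60),362,208,30)
m=cv2.morphologyEx(m.astype(np.uint8),cv2.MORPH_CLOSE,np.ones((7,7)))
c=max(cv2.findContours(m,0,1)[0],key=cv2.contourArea)
b=cv2.boxPoints(cv2.minAreaRect(c));print(b.round(1).tolist());print([np.round(plane("top",u,v,.025)[:2]*1000,1).tolist() for u,v in b])
E
```

```text
at [ 819.3 -150.5    5.9] rot [ 1.80e+02 -1.00e-01  8.95e+01] w 0.0515 t 18.85 F [ 0.4  0.2 -2.3]
   [0.5, -0.4, -74.1] -0.008 -> [ 819. -150.   80.]
   [114.0, -121.0, -0.0] -0.11 -> [698. -36.  80.]
   [0.0, 0.0, 48.0] -0.0 -> [698. -36.  32.]
[[342.1000061035156, 192.5], [377.79998779296875, 188.60000610351562], [381.79998779296875, 224.0], [346.0, 228.0]]
[[742.8, -45.5], [754.8, -162.2], [637.4, -172.3], [625.5, -56.5]]
```

Emit:
{"fn": "arm_command", "kwargs": {
  "series": [
    [[0,0,-30],0],
    [[0,0,-74],0],
    [[0,0,-74],0],
    [[0,0,-74],0],
    [[0,0,-74],0]
  ],
  "grip_force": 20
}}

```text
time_s: 19.35
tool_pos: [0.818, -0.1529, 0.0784]
tool_rot: [-179.9, -0.0, 89.4]
force: [-0.8, 0.1, -3.6]
grip_width: 0.0513
grasp_force: 20.0
```

Emit:
{"fn": "arm_command", "kwargs": {
  "series": [
    [[28,-30,0],-0.03],
    [[57,-60,0],-0.05],
    [[86,-90,0],-0.08],
    [[114,-121,0],-0.1],
    [[114,-121,0],-0.1]
  ]
}}

```text
time_s: 19.85
tool_pos: [0.693, -0.0301, 0.0765]
tool_rot: [-179.5, -0.4, 95.5]
force: [0.1, 0.5, -3.5]
grip_width: 0.0509
grasp_force: 20.0
```

Emit:
{"fn": "arm_command", "kwargs": {
  "series": [
    [[0,0,15],0],
    [[0,0,30],0],
    [[0,0,40],0],
    [[0,0,46],0],
    [[0,0,46],0]
  ]
}}

```text
time_s: 20.35
tool_pos: [0.6983, -0.0387, 0.032]
tool_rot: [-179.8, 0.0, 95.1]
force: [-0.0, -0.6, -1.8]
grip_width: 0.0514
grasp_force: 20.0
```

Emit:
{"fn": "arm_command", "kwargs": {
  "series": [
    [[0,0,2],0],
    [[0,0,4],0],
    [[0,0,5],0],
    [[0,0,6],0],
    [[0,0,6],0]
  ]
}}

```text
time_s: 20.85
tool_pos: [0.6992, -0.0377, 0.0283]
tool_rot: [180.0, -0.0, 95.2]
force: [-0.7, 0.4, -2.1]
grip_width: 0.0512
grasp_force: 20.0
```

Emit:
{"fn": "arm_command", "kwargs": {
  "series": [
    [[0,0,2],0],
    [[0,0,4],0],
    [[0,0,5],0],
    [[0,0,6],0],
    [[0,0,6],0]
  ],
  "grip": 1,
  "grip_force": 10
}}

```text
time_s: 21.35
tool_pos: [0.6998, -0.035, 0.0244]
tool_rot: [179.9, -0.2, 95.3]
force: [-3.0, 4.0, 8.0]
grip_width: 0.0514
grasp_force: 10.0
```

Emit:
{"fn": "arm_command", "kwargs": {
  "series": [
    [[2,0,1],0],
    [[4,0,2],0],
    [[6,0,3],0],
    [[7,0,4],0],
    [[7,0,4],0]
  ]
}}

```text
time_s: 21.85
tool_pos: [0.6996, -0.0292, 0.0188]
tool_rot: [179.9, -0.1, 95.2]
force: [0.5, 4.3, 4.5]
grip_width: 0.0514
grasp_force: 10.0
```

```bash
sed -i 's/420,7/420,14/' jar.py; python3 jar.py
```

```text
[699.6 -29.2  18.8] [0.5 4.3 4.5] 0.051437038674554014
230 [697, -5, -1] [40, 37, 37]
244 [698, -13, -1] [39, 36, 37]
258 [696, 1, 64] [32, 71, 123]
272 [696, 5, 88] [231, 236, 240]
286 [696, 1, 90] [232, 237, 240]
300 [697, -4, 92] [231, 236, 240]
314 [697, -8, 93] [231, 236, 240]
328 [696, 4, 122] [83, 79, 78]
342 [696, 1, 125] [107, 102, 100]
356 [696, -3, 125] [97, 93, 92]
370 [699, -26, 99] [227, 233, 236]
384 [699, -31, 101] [227, 232, 236]
398 [696, -6, 138] [68, 122, 152]
412 [696, -4, 144] [46, 42, 40]
```

It works: the lid slope is now about 20°. I'll carry on along the arc.

Emit:
{"fn": "arm_command", "kwargs": {
  "series": [
    [[3,0,2],0],
    [[6,0,5],0],
    [[9,0,7],0],
    [[11,0,9],0],
    [[13,0,11],0]
  ]
}}

```text
time_s: 22.4
tool_pos: [0.6964, -0.0198, 0.0074]
tool_rot: [-179.9, 0.1, 95.1]
force: [-3.8, -2.0, 11.7]
grip_width: 0.0512
grasp_force: 10.0
```

```bash
python3 jar.py
```

```text
[696.4 -19.8   7.4] [-3.8 -2.  11.7] 0.051177717452957475
230 [692, 25, 65] [225, 231, 234]
244 [692, 21, 68] [225, 231, 236]
258 [693, 17, 71] [225, 231, 235]
272 [693, 13, 74] [226, 231, 235]
286 [693, 10, 77] [226, 232, 235]
300 [694, 6, 80] [226, 232, 236]
314 [694, 2, 83] [227, 233, 236]
328 [693, 13, 111] [85, 81, 80]
342 [693, 11, 114] [110, 105, 103]
356 [694, 7, 114] [99, 95, 94]
370 [701, -78, 5] [113, 188, 248]
384 [702, -89, 5] [69, 112, 163]
398 [694, 4, 126] [69, 125, 155]
412 [694, 6, 132] [49, 44, 43]
```

The tilt is now 38° and the leading edge is on the table. I'll roll about that edge toward lying.

Emit:
{"fn": "arm_command", "kwargs": {
  "series": [
    [[4,0,1.5],0],
    [[8,0,3],0],
    [[14,0,5],0],
    [[18,0,7],0],
    [[21,0,9],0]
  ]
}}

```text
time_s: 22.95
tool_pos: [0.6943, 0.0034, -0.0024]
tool_rot: [-179.9, -0.0, 95.1]
force: [-2.1, 1.3, 2.4]
grip_width: 0.0513
grasp_force: 10.0
```

Emit:
{"fn": "arm_command", "kwargs": {
  "series": [
    [[3,0,2],0],
    [[6,0,4],0],
    [[9,0,7],0],
    [[12,0,10],0],
    [[14,0,13],0]
  ]
}}

```text
time_s: 23.45
tool_pos: [0.694, 0.0134, -0.013]
tool_rot: [-180.0, 0.2, 95.1]
force: [-7.9, -5.1, 14.4]
grip_width: 0.0513
grasp_force: 10.0
```

```bash
python3 jar.py; python3 -c "
import cv2;p=cv2.imread('pics/wj.png');cv2.imwrite('pics/v11.png',p[120:480,100:540])"
```

```text
[694.   13.4 -13. ] [-7.9 -5.1 14.4] 0.051334272814333816
230 [689, 59, 48] [215, 222, 225]
244 [690, 55, 48] [227, 233, 237]
258 [690, 50, 48] [227, 233, 237]
272 [691, 45, 48] [227, 232, 236]
286 [691, 39, 47] [44, 102, 176]
300 [692, 35, 50] [54, 130, 218]
314 [692, 29, 50] [56, 135, 227]
328 [691, 47, 90] [87, 82, 81]
342 [691, 45, 94] [110, 105, 103]
356 [691, 40, 93] [101, 96, 95]
370 [694, 4, 50] [56, 134, 226]
384 [695, -3, 50] [56, 134, 223]
398 [691, 37, 105] [70, 126, 157]
412 [691, 39, 112] [49, 45, 43]
```

View pics/v11.png

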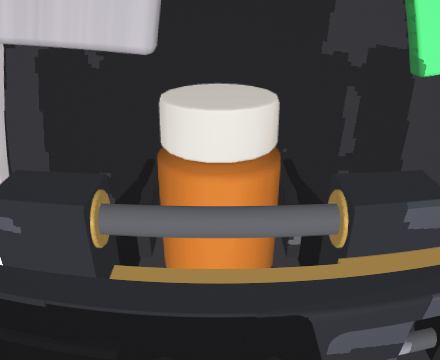

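The view shows the jar lying flat with its lid toward +y. It is gripped about 31 mm from the base. I'll regrip close to the base with a light grip so that the lid end droops when lifted.

Emit:
{"fn": "arm_command", "kwargs": {
  "series": [
    [[0,0,-3],0],
    [[0,0,-3],0],
    [[0,0,-3],0],
    [[0,0,-3],0],
    [[0,0,-3],0]
  ],
  "grip": -0.4
}}

```text
time_s: 24.0
tool_pos: [0.6941, 0.0173, -0.0122]
tool_rot: [-180.0, -0.0, 95.2]
force: [0.1, 0.0, -0.2]
grip_width: 0.0604
grasp_force: 0.0
```

Emit:
{"fn": "arm_command", "kwargs": {
  "series": [
    [[-6,0,0],0],
    [[-12,0,0],0],
    [[-18,0,0],0],
    [[-18,0,0],0],
    [[-18,0,0],0]
  ]
}}

```text
time_s: 24.5
tool_pos: [0.6958, -0.0015, -0.0118]
tool_rot: [180.0, -0.0, 95.1]
force: [0.5, 0.6, 0.4]
grip_width: 0.061
grasp_force: 0.0
```

Emit:
{"fn": "arm_command", "kwargs": {
  "series": [
    [[0,0,0],0],
    [[0,0,0],0],
    [[0,0,0],0],
    [[0,0,0],0],
    [[0,0,0],0]
  ],
  "grip": 1,
  "grip_force": 5
}}

```text
time_s: 25.0
tool_pos: [0.6957, -0.0005, -0.0119]
tool_rot: [-180.0, -0.0, 95.2]
force: [-0.1, 0.7, -0.1]
grip_width: 0.0518
grasp_force: 5.0
```

Emit:
{"fn": "arm_command", "kwargs": {
  "series": [
    [[0,0,-4],0],
    [[0,0,-8],0],
    [[1,0,-12],0],
    [[2,0,-16],0],
    [[3,0,-20],0]
  ]
}}

```text
time_s: 25.5
tool_pos: [0.6956, 0.0022, 0.0086]
tool_rot: [180.0, -0.0, 95.2]
force: [0.4, -0.1, -2.2]
grip_width: 0.0514
grasp_force: 5.0
```

```bash
python3 jar.py
```

```text
[695.6   2.2   8.6] [ 0.4 -0.1 -2.2] 0.05135391247104322
230 [691, 44, 54] [53, 122, 202]
244 [692, 39, 57] [53, 126, 215]
258 [692, 34, 59] [54, 130, 217]
272 [693, 30, 61] [55, 131, 218]
286 [693, 25, 62] [58, 133, 221]
300 [693, 20, 65] [60, 133, 221]
314 [694, 15, 67] [62, 136, 223]
328 [692, 35, 112] [86, 81, 81]
342 [692, 33, 115] [109, 104, 102]
356 [692, 29, 115] [99, 95, 94]
370 [696, -5, 74] [68, 148, 234]
384 [700, -54, 23] [83, 135, 197]
398 [693, 26, 127] [69, 125, 156]
412 [693, 28, 134] [49, 45, 44]
```

It works: the jar droops 22° with the lid still on the table. I'll raise it, letting it hang further, and carry it to the clear area beyond the tray.

Emit:
{"fn": "arm_command", "kwargs": {
  "series": [
    [[2,0,-8],0],
    [[4,0,-16],0],
    [[5,0,-24],0],
    [[5,0,-36],0],
    [[5,0,-50],0]
  ]
}}

```text
time_s: 26.05
tool_pos: [0.6949, 0.007, 0.0592]
tool_rot: [-180.0, 0.0, 95.2]
force: [0.4, 0.1, -2.1]
grip_width: 0.0516
grasp_force: 5.0
```

Emit:
{"fn": "arm_command", "kwargs": {
  "series": [
    [[-5,25,0],0],
    [[-15,50,0],0],
    [[-30,80,0],0],
    [[-50,115,0],0],
    [[-50,115,0],0]
  ]
}}

```text
time_s: 26.55
tool_pos: [0.8168, -0.037, 0.0565]
tool_rot: [180.0, 0.3, 95.0]
force: [-0.8, -1.5, -2.7]
grip_width: 0.0512
grasp_force: 5.0
```

```bash
python3 jar.py;  python3 plan.py 815,-50,20,95
```

```text
[816.8 -37.   56.5] [-0.8 -1.5 -2.7] 0.05124101957764313
230 [813, -2, 77] [31, 65, 105]
244 [813, -6, 85] [31, 65, 106]
258 [814, -9, 93] [32, 66, 109]
272 [814, -13, 100] [31, 65, 108]
286 [814, -16, 106] [22, 55, 97]
300 [815, -19, 112] [22, 56, 97]
314 [815, -23, 117] [29, 84, 149]
328 [813, -4, 160] [54, 51, 51]
342 [813, -5, 163] [71, 67, 66]
356 [814, -10, 163] [64, 60, 59]
370 [819, -63, 97] [30, 81, 140]
384 [827, -151, -1] [35, 32, 33]
398 [814, -13, 175] [43, 82, 102]
412 [814, -11, 181] [29, 26, 25]
at [814.9 -35.6  56.9] rot [-179.9    0.2   95. ] w 0.0516 t 26.6 F [-0.6 -0.7 -2.7]
   [-14.3, -1.2, 36.9] 0.0 -> [815. -50.  20.]
```

The jar hangs at about 152°, almost inverted. I'll lower it until the lid edge touches, then drag a little toward +y so it stands flat on its lid.

Emit:
{"fn": "arm_command", "kwargs": {
  "series": [
    [[0,0,7],0],
    [[0,0,14],0],
    [[0,0,20],0],
    [[0,0,26],0],
    [[0,0,28],0]
  ]
}}

```text
time_s: 27.1
tool_pos: [0.8137, -0.0318, 0.0307]
tool_rot: [-180.0, -0.0, 95.2]
force: [-2.5, 0.2, 4.9]
grip_width: 0.0516
grasp_force: 5.0
```

Emit:
{"fn": "arm_command", "kwargs": {
  "series": [
    [[4,0,2],0],
    [[8,0,3],0],
    [[13,0,3],0],
    [[17,0,4],0],
    [[20,0,4],0]
  ]
}}

```text
time_s: 27.6
tool_pos: [0.8125, -0.0112, 0.0265]
tool_rot: [180.0, -0.0, 95.2]
force: [-0.6, 1.0, 0.8]
grip_width: 0.0514
grasp_force: 5.0
```

```bash
python3 jar.py
```

```text
[812.5 -11.2  26.5] [-0.6  1.   0.8] 0.051367861954216276
230 [809, 20, 32] [30, 58, 89]
244 [809, 18, 49] [29, 55, 87]
258 [809, 16, 64] [29, 56, 87]
272 [810, 15, 76] [29, 55, 87]
286 [810, 12, 83] [58, 116, 182]
300 [810, 7, 83] [54, 111, 180]
314 [811, 0, 82] [40, 95, 162]
328 [809, 22, 130] [56, 53, 52]
342 [809, 20, 133] [71, 68, 66]
356 [809, 15, 133] [64, 62, 61]
370 [814, -28, 79] [30, 87, 152]
384 [820, -100, -1] [38, 34, 35]
398 [810, 12, 145] [44, 83, 104]
412 [809, 14, 151] [30, 26, 25]
```

About 6° remains. I'll press it flat and hold there for over a second.

Emit:
{"fn": "arm_command", "kwargs": {
  "series": [
    [[2,0,2],0],
    [[3,0,3],0],
    [[3,0,4],0],
    [[3,0,5],0],
    [[3,0,5],0]
  ]
}}

```text
time_s: 28.15
tool_pos: [0.8121, -0.0076, 0.022]
tool_rot: [180.0, -0.1, 95.2]
force: [-2.2, 2.7, 5.6]
grip_width: 0.0515
grasp_force: 5.0
```

```bash
python3 jar.py | sed -n '1p;5,8p;12p'
```

```text
[812.1  -7.6  22. ] [-2.2  2.7  5.6] 0.05148977672848448
272 [809, 22, 79] [76, 130, 195]
286 [809, 16, 79] [107, 164, 227]
300 [810, 10, 79] [94, 151, 219]
314 [810, 5, 79] [67, 125, 193]
370 [813, -22, 79] [37, 93, 158]
```

The underside is flat at z 79, so the jar stands fully inverted on its lid. I'll hold 1.5 s, then regrip 41 mm above the lid and carry it back to the tray rim.

Emit:
{"fn": "arm_command", "kwargs": {
  "series": [
    [[0,0,0],0],
    [[0,0,0],0],
    [[0,0,0],0],
    [[0,0,0],0],
    [[0,0,0],0]
  ]
}}

```text
time_s: 28.7
tool_pos: [0.8121, -0.0076, 0.022]
tool_rot: [180.0, -0.1, 95.2]
force: [-2.2, 2.4, 5.7]
grip_width: 0.0512
grasp_force: 5.0
```

Emit:
{"fn": "arm_command", "kwargs": {
  "series": [
    [[0,0,0],0],
    [[0,0,0],0],
    [[0,0,0],0],
    [[0,0,0],0],
    [[0,0,0],0]
  ]
}}

```text
time_s: 29.2
tool_pos: [0.8121, -0.0076, 0.022]
tool_rot: [180.0, -0.1, 95.2]
force: [-2.3, 2.7, 5.8]
grip_width: 0.0515
grasp_force: 5.0
```

Emit:
{"fn": "arm_command", "kwargs": {
  "series": [
    [[0,0,0],0],
    [[0,0,0],0],
    [[0,0,0],0],
    [[0,0,0],0],
    [[0,0,0],0]
  ]
}}

```text
time_s: 29.7
tool_pos: [0.8121, -0.0076, 0.022]
tool_rot: [180.0, -0.1, 95.2]
force: [-3.3, 3.1, 5.5]
grip_width: 0.0512
grasp_force: 5.0
```

Emit:
{"fn": "arm_command", "kwargs": {
  "series": [
    [[0,0,-2],0],
    [[0,0,-2],0],
    [[0,0,-2],0],
    [[0,0,-2],0],
    [[0,0,-2],0]
  ],
  "grip": -0.6
}}

```text
time_s: 30.2
tool_pos: [0.8119, -0.0098, 0.0228]
tool_rot: [-180.0, 0.0, 95.1]
force: [-0.5, -0.7, 0.2]
grip_width: 0.069
grasp_force: 0.0
```

Emit:
{"fn": "arm_command", "kwargs": {
  "series": [
    [[0,0,7],0],
    [[0,0,14],0],
    [[0,0,20],0],
    [[0,0,20],0],
    [[0,0,20],0]
  ]
}}

```text
time_s: 30.7
tool_pos: [0.8118, -0.0095, 0.0026]
tool_rot: [-180.0, -0.0, 95.2]
force: [0.3, 0.3, -0.4]
grip_width: 0.0696
grasp_force: 0.0
```

Emit:
{"fn": "arm_command", "kwargs": {
  "series": [
    [[0,0,0],0],
    [[0,0,0],0],
    [[0,0,0],0],
    [[0,0,0],0],
    [[0,0,0],0]
  ],
  "grip": 1,
  "grip_force": 20
}}

```text
time_s: 31.2
tool_pos: [0.8122, -0.0095, 0.0036]
tool_rot: [180.0, -0.0, 95.2]
force: [-0.4, -0.0, 0.8]
grip_width: 0.0512
grasp_force: 20.0
```

```bash
python3 jar.py | sed -n '1p;5,8p;12p';python3 plan.py 812,-8,80,95.2 699,-38,80,95.2
```

```text
[812.2  -9.5   3.6] [-0.4 -0.   0.8] 0.05119366427067686
272 [809, 23, 69] [30, 56, 85]
286 [809, 22, 79] [71, 128, 192]
300 [809, 17, 79] [104, 164, 226]
314 [810, 13, 79] [91, 149, 218]
370 [812, -10, 79] [41, 97, 164]
at [812.2  -9.5   3.6] rot [180.   -0.   95.2] w 0.051 t 31.25 F [ 0.5 -0.7  1.6]
   [1.5, -0.1, -76.4] -0.001 -> [812.  -8.  80.]
   [-19.6, -115.3, -0.0] -0.0 -> [699. -38.  80.]
```

Emit:
{"fn": "arm_command", "kwargs": {
  "series": [
    [[0,0,-30],0],
    [[0,0,-76],0],
    [[0,0,-76],0],
    [[0,0,-76],0],
    [[0,0,-76],0]
  ]
}}

```text
time_s: 31.75
tool_pos: [0.8108, -0.0094, 0.077]
tool_rot: [-179.8, -0.0, 95.1]
force: [-0.4, 0.4, -3.2]
grip_width: 0.051
grasp_force: 20.0
```

Emit:
{"fn": "arm_command", "kwargs": {
  "series": [
    [[-6,-30,0],0],
    [[-12,-60,0],0],
    [[-18,-90,0],0],
    [[-23,-115,0],0],
    [[-23,-115,0],0]
  ]
}}

```text
time_s: 32.25
tool_pos: [0.6946, -0.045, 0.0768]
tool_rot: [-179.6, -0.0, 95.0]
force: [-1.4, -1.1, -2.9]
grip_width: 0.0509
grasp_force: 20.0
```

Emit:
{"fn": "arm_command", "kwargs": {
  "series": [
    [[0,0,15],0],
    [[0,0,30],0],
    [[0,0,40],0],
    [[0,0,46],0],
    [[0,0,46],0]
  ]
}}

```text
time_s: 32.75
tool_pos: [0.6987, -0.0425, 0.0309]
tool_rot: [-179.8, 0.0, 95.2]
force: [-0.8, 0.3, -3.1]
grip_width: 0.0513
grasp_force: 20.0
```

```bash
python3 jar.py | sed -n '1,9p;12p'
```

```text
[698.7 -42.5  30.9] [-0.8  0.3 -3.1] 0.05129599465583682
230 [696, -12, 34] [171, 178, 183]
244 [695, -10, 64] [47, 82, 123]
258 [695, -10, 82] [46, 81, 123]
272 [695, -10, 96] [46, 82, 122]
286 [695, -11, 106] [102, 178, 245]
300 [696, -15, 106] [146, 223, 254]
314 [696, -20, 107] [130, 209, 253]
328 [695, -10, 134] [83, 78, 78]
370 [698, -43, 106] [62, 145, 231]
```

Emit:
{"fn": "arm_command", "kwargs": {
  "series": [
    [[0,0,3],0],
    [[0,0,5],0],
    [[0,0,7],0],
    [[0,0,9],0],
    [[0,0,9],0]
  ],
  "grip": 1,
  "grip_force": 10
}}

```text
time_s: 33.3
tool_pos: [0.7002, -0.0417, 0.0269]
tool_rot: [179.9, -0.1, 95.2]
force: [-3.4, 2.8, 8.3]
grip_width: 0.051
grasp_force: 10.0
```

Emit:
{"fn": "arm_command", "kwargs": {
  "series": [
    [[2,0,1],0],
    [[4,0,2],0],
    [[6,0,3],0],
    [[8,0,4],0],
    [[8,0,4],0]
  ]
}}

```text
time_s: 33.8
tool_pos: [0.6996, -0.0343, 0.0216]
tool_rot: [179.9, -0.0, 95.2]
force: [-1.9, 0.7, 5.1]
grip_width: 0.0514
grasp_force: 10.0
```

```bash
python3 jar.py | sed -n '1,9p;12p'
```

```text
[699.6 -34.3  21.6] [-1.9  0.7  5.1] 0.05144302180340266
230 [697, -11, -1] [39, 36, 37]
244 [697, -6, 42] [97, 115, 136]
258 [695, 3, 88] [44, 78, 114]
272 [696, 1, 94] [112, 189, 249]
286 [696, -3, 95] [127, 205, 252]
300 [696, -8, 96] [141, 219, 254]
314 [697, -12, 97] [157, 229, 254]
328 [696, -2, 125] [82, 78, 77]
370 [699, -32, 101] [150, 229, 254]
```

Emit:
{"fn": "arm_command", "kwargs": {
  "series": [
    [[3,0,2],0],
    [[6,0,5],0],
    [[9,0,8],0],
    [[11,0,11],0],
    [[13,0,14],0]
  ]
}}

```text
time_s: 34.35
tool_pos: [0.6979, -0.0217, 0.0064]
tool_rot: [180.0, 0.0, 95.2]
force: [-3.4, -0.2, 11.9]
grip_width: 0.0513
grasp_force: 10.0
```

```bash
python3 jar.py | sed -n '1,9p;12p'
```

```text
[697.9 -21.7   6.4] [-3.4 -0.2 11.9] 0.051268150643037795
230 [693, 24, 65] [45, 111, 190]
244 [693, 20, 69] [44, 110, 189]
258 [694, 16, 72] [43, 110, 189]
272 [694, 12, 75] [59, 129, 207]
286 [695, 8, 78] [62, 130, 211]
300 [695, 5, 81] [62, 129, 210]
314 [695, 1, 83] [62, 131, 212]
328 [694, 11, 109] [85, 80, 79]
370 [702, -79, 5] [113, 188, 248]
```

The tilt is 38°, same as before, so I'll make the same two rolling moves.

Emit:
{"fn": "arm_command", "kwargs": {
  "series": [
    [[4,0,1.5],0],
    [[8,0,3],0],
    [[14,0,5],0],
    [[18,0,7],0],
    [[21,0,9],0]
  ]
}}

```text
time_s: 34.9
tool_pos: [0.696, 0.0004, -0.003]
tool_rot: [180.0, -0.1, 95.2]
force: [0.2, 2.8, 2.6]
grip_width: 0.0513
grasp_force: 10.0
```

Emit:
{"fn": "arm_command", "kwargs": {
  "series": [
    [[3,0,2],0],
    [[6,0,4],0],
    [[9,0,7],0],
    [[12,0,10],0],
    [[14,0,12],0]
  ]
}}

```text
time_s: 35.4
tool_pos: [0.6952, 0.0094, -0.0126]
tool_rot: [179.9, 0.2, 95.1]
force: [-3.9, -3.8, 12.6]
grip_width: 0.051
grasp_force: 10.0
```

```bash
sed -i 's/420,14/420,7/' jar.py; python3 jar.py
```

```text
[695.2   9.4 -12.6] [-3.9 -3.8 12.6] 0.05103684442413461
230 [690, 56, 51] [79, 159, 240]
237 [691, 54, 50] [79, 159, 240]
244 [691, 51, 50] [79, 159, 240]
251 [691, 49, 50] [80, 159, 240]
258 [691, 46, 50] [79, 159, 240]
265 [692, 44, 50] [78, 159, 240]
272 [692, 41, 50] [78, 159, 240]
279 [692, 39, 50] [78, 159, 240]
286 [692, 36, 50] [76, 156, 239]
293 [692, 33, 50] [75, 155, 237]
300 [693, 31, 50] [72, 153, 236]
307 [693, 28, 50] [70, 149, 235]
314 [693, 25, 51] [76, 158, 238]
321 [693, 22, 51] [77, 158, 239]
328 [692, 43, 91] [86, 82, 81]
335 [692, 42, 93] [103, 98, 97]
342 [692, 41, 94] [110, 104, 103]
349 [692, 39, 94] [111, 105, 104]
356 [692, 36, 94] [100, 96, 95]
363 [695, 0, 45] [159, 174, 195]
370 [696, -2, 48] [228, 234, 238]
377 [696, -5, 49] [255, 255, 255]
384 [696, -9, 48] [226, 232, 236]
391 [692, 33, 103] [69, 126, 157]
398 [692, 33, 106] [69, 127, 157]
405 [692, 35, 110] [49, 45, 43]
412 [692, 35, 113] [49, 45, 43]
419 [692, 35, 114] [49, 44, 43]
```

It's lying with the lid on the -y side (y -1 to -21). I'll regrip on the lid and lift so the base droops.

Emit:
{"fn": "arm_command", "kwargs": {
  "series": [
    [[0,0,-2],0],
    [[0,0,-2],0],
    [[0,0,-2],0],
    [[0,0,-2],0],
    [[0,0,-2],0]
  ],
  "grip": -0.4
}}

```text
time_s: 35.95
tool_pos: [0.6942, 0.0131, -0.0133]
tool_rot: [-180.0, 0.0, 95.2]
force: [-0.0, 1.5, -0.1]
grip_width: 0.0607
grasp_force: 0.0
```

Emit:
{"fn": "arm_command", "kwargs": {
  "series": [
    [[-6,0,0],0],
    [[-12,0,0],0],
    [[-20,0,0],0],
    [[-22,0,0],0],
    [[-22,0,0],0]
  ]
}}

```text
time_s: 36.45
tool_pos: [0.6966, -0.0102, -0.0127]
tool_rot: [180.0, 0.0, 95.1]
force: [0.4, -0.3, -0.1]
grip_width: 0.0611
grasp_force: 0.0
```

Emit:
{"fn": "arm_command", "kwargs": {
  "series": [
    [[0,0,0],0],
    [[0,0,0],0],
    [[0,0,0],0],
    [[0,0,0],0],
    [[0,0,0],0]
  ],
  "grip": 1,
  "grip_force": 5
}}

```text
time_s: 36.95
tool_pos: [0.6966, -0.0083, -0.0128]
tool_rot: [180.0, -0.0, 95.2]
force: [0.7, 0.4, 0.0]
grip_width: 0.0481
grasp_force: 5.0
```

Emit:
{"fn": "arm_command", "kwargs": {
  "series": [
    [[0,0,-4],0],
    [[0,0,-8],0],
    [[1,0,-12],0],
    [[2,0,-16],0],
    [[3,0,-20],0]
  ]
}}

```text
time_s: 37.45
tool_pos: [0.6963, -0.0058, 0.0076]
tool_rot: [180.0, -0.0, 95.2]
force: [-0.7, 0.3, -1.4]
grip_width: 0.0477
grasp_force: 5.0
```

```bash
python3 jar.py | sed -n '1,15p;20,24p'
```

```text
[696.3  -5.8   7.6] [-0.7  0.3 -1.4] 0.0477124888102275
230 [692, 37, 57] [54, 130, 218]
237 [692, 34, 58] [53, 129, 218]
244 [692, 32, 58] [53, 129, 218]
251 [693, 30, 60] [54, 129, 218]
258 [693, 27, 60] [54, 130, 218]
265 [693, 25, 61] [53, 129, 218]
272 [693, 22, 62] [54, 130, 218]
279 [693, 20, 63] [55, 130, 217]
286 [694, 17, 63] [52, 129, 216]
293 [694, 15, 64] [58, 136, 225]
300 [694, 11, 63] [58, 135, 223]
307 [694, 9, 63] [164, 172, 176]
314 [695, 7, 65] [233, 239, 241]
321 [695, 4, 66] [233, 238, 242]
356 [693, 21, 114] [99, 95, 94]
363 [700, -53, 13] [58, 91, 132]
370 [700, -53, 19] [58, 91, 132]
377 [700, -55, 24] [118, 196, 250]
384 [702, -75, 5] [115, 190, 249]
```

Emit:
{"fn": "arm_command", "kwargs": {
  "series": [
    [[2,0,-8],0],
    [[4,0,-16],0],
    [[5,0,-24],0],
    [[5,0,-36],0],
    [[5,0,-50],0]
  ]
}}

```text
time_s: 38.0
tool_pos: [0.6956, -0.001, 0.0581]
tool_rot: [-180.0, 0.0, 95.2]
force: [0.3, 0.1, -2.8]
grip_width: 0.0481
grasp_force: 5.7
```

Emit:
{"fn": "arm_command", "kwargs": {
  "series": [
    [[-5,25,0],0],
    [[-15,50,0],0],
    [[-25,80,0],0],
    [[-35,115,0],0],
    [[-35,115,0],0]
  ]
}}

```text
time_s: 38.5
tool_pos: [0.8164, -0.0275, 0.0557]
tool_rot: [179.9, 0.2, 95.1]
force: [-0.1, -0.8, -2.8]
grip_width: 0.0481
grasp_force: 5.6
```

```bash
python3 jar.py | sed -n '1,15p;20,24p'
```

```text
[816.4 -27.5  55.7] [-0.1 -0.8 -2.8] 0.04808320950768589
230 [812, 12, 92] [25, 69, 121]
237 [813, 10, 95] [25, 70, 122]
244 [813, 7, 97] [24, 68, 121]
251 [813, 5, 99] [26, 70, 122]
258 [813, 3, 101] [38, 89, 151]
265 [813, 0, 101] [51, 105, 170]
272 [814, -3, 101] [78, 110, 148]
279 [814, -4, 105] [150, 157, 160]
286 [814, -6, 107] [150, 157, 161]
293 [814, -8, 109] [149, 156, 161]
300 [814, -10, 111] [151, 157, 162]
307 [814, -12, 113] [150, 157, 161]
314 [815, -14, 114] [150, 157, 161]
321 [815, -17, 115] [132, 138, 141]
356 [813, 0, 162] [63, 61, 60]
363 [824, -119, -1] [36, 32, 33]
370 [825, -126, -1] [35, 33, 33]
377 [826, -133, -1] [36, 32, 33]
384 [826, -141, -1] [36, 33, 33]
```

The jar hangs at about 130–135°, less than last time. I'll lower it close to the table, lighten the grip and shake it a little.

Emit:
{"fn": "arm_command", "kwargs": {
  "series": [
    [[0,0,6],0],
    [[0,0,12],0],
    [[0,0,15],0],
    [[0,0,18],0],
    [[0,0,18],0]
  ]
}}

```text
time_s: 39.05
tool_pos: [0.8129, -0.025, 0.0389]
tool_rot: [-180.0, -0.0, 95.2]
force: [-0.1, -0.0, -2.2]
grip_width: 0.0476
grasp_force: 5.4
```

Emit:
{"fn": "arm_command", "kwargs": {
  "series": [
    [[0,0,-4],0],
    [[0,0,0],0],
    [[0,0,-4],0],
    [[0,0,0],0],
    [[0,0,0],0]
  ],
  "grip": 1,
  "grip_force": 3.6
}}

```text
time_s: 39.55
tool_pos: [0.8132, -0.0254, 0.0387]
tool_rot: [-180.0, -0.0, 95.2]
force: [0.2, -0.3, -2.6]
grip_width: 0.0478
grasp_force: 4.0
```

```bash
python3 jar.py | sed -n '1,15p;20,24p'
```

```text
[813.2 -25.4  38.7] [ 0.2 -0.3 -2.6] 0.047789286839683504
230 [809, 14, 75] [26, 70, 121]
237 [809, 12, 78] [26, 70, 121]
244 [810, 9, 80] [26, 70, 121]
251 [810, 7, 82] [28, 72, 125]
258 [810, 5, 83] [48, 103, 166]
265 [810, 2, 84] [43, 100, 165]
272 [810, 0, 86] [146, 153, 157]
279 [811, -2, 88] [149, 156, 161]
286 [811, -4, 90] [150, 156, 161]
293 [811, -6, 92] [150, 157, 162]
300 [811, -8, 94] [150, 157, 161]
307 [811, -10, 96] [151, 158, 163]
314 [812, -12, 98] [154, 160, 165]
321 [812, -16, 96] [128, 133, 138]
356 [810, 1, 145] [63, 61, 60]
363 [820, -105, -1] [35, 32, 33]
370 [820, -111, -1] [37, 34, 34]
377 [821, -117, -1] [37, 34, 34]
384 [822, -124, -1] [38, 34, 35]
```

Emit:
{"fn": "arm_command", "kwargs": {
  "series": [
    [[0,0,4],0],
    [[0,0,8],0],
    [[0,0,10],0],
    [[0,0,12],0],
    [[0,0,12],0]
  ]
}}

```text
time_s: 40.1
tool_pos: [0.8137, -0.0264, 0.0278]
tool_rot: [180.0, 0.1, 95.1]
force: [-0.6, -1.2, 1.0]
grip_width: 0.0474
grasp_force: 3.6
```

Emit:
{"fn": "arm_command", "kwargs": {
  "series": [
    [[3,0,-0.5],0],
    [[6,0,-1.5],0],
    [[9,0,-2.5],0],
    [[12,0,-3.5],0],
    [[15,0,-4],0]
  ]
}}

```text
time_s: 40.6
tool_pos: [0.8127, -0.0094, 0.0321]
tool_rot: [179.9, -0.0, 95.2]
force: [-0.6, -0.7, 4.7]
grip_width: 0.0475
grasp_force: 3.8
```

```bash
python3 jar.py | sed -n '1,15p;20,24p'
```

```text
[812.7  -9.4  32.1] [-0.6 -0.7  4.7] 0.04745607066320058
230 [809, 30, 68] [20, 56, 99]
237 [809, 28, 71] [28, 74, 129]
244 [809, 25, 72] [39, 92, 156]
251 [809, 23, 75] [135, 141, 145]
258 [810, 22, 79] [142, 148, 152]
265 [809, 20, 82] [142, 148, 152]
272 [810, 18, 85] [143, 149, 152]
279 [810, 17, 88] [144, 150, 154]
286 [810, 15, 91] [147, 154, 158]
293 [810, 12, 91] [143, 149, 154]
300 [811, 8, 89] [143, 150, 154]
307 [811, 4, 86] [143, 149, 152]
314 [811, 0, 84] [143, 149, 153]
321 [812, -4, 81] [142, 149, 153]
356 [810, 17, 139] [64, 62, 61]
363 [819, -84, -1] [37, 34, 34]
370 [820, -90, -1] [38, 35, 35]
377 [820, -96, -1] [37, 34, 34]
384 [821, -103, -1] [37, 34, 34]
```

It is pivoting well and about 30° remains. I'll carry on.

Emit:
{"fn": "arm_command", "kwargs": {
  "series": [
    [[5,0,0],0],
    [[10,0,0],0],
    [[15,0,0],0],
    [[20,0,0],0],
    [[24,0,1],0]
  ]
}}

```text
time_s: 41.15
tool_pos: [0.8096, 0.0154, 0.0293]
tool_rot: [-180.0, -0.1, 95.2]
force: [0.5, 1.4, 2.5]
grip_width: 0.0465
grasp_force: 3.1
```

Emit:
{"fn": "arm_command", "kwargs": {
  "series": [
    [[3,0,1],0],
    [[6,0,2],0],
    [[9,0,4],0],
    [[11,0,5],0],
    [[11,0,5],0]
  ]
}}

```text
time_s: 41.65
tool_pos: [0.8096, 0.021, 0.0264]
tool_rot: [179.9, 0.2, 95.0]
force: [-0.1, -4.0, 4.4]
grip_width: 0.048
grasp_force: 4.1
```

```bash
python3 jar.py | sed -n '1,15p;20,24p'
```

```text
[809.6  21.   26.4] [-0.1 -4.   4.4] 0.04797460434954492
230 [805, 64, 76] [122, 127, 130]
237 [805, 62, 79] [161, 168, 174]
244 [806, 60, 79] [162, 169, 173]
251 [806, 57, 79] [161, 168, 173]
258 [806, 54, 79] [160, 167, 172]
265 [806, 52, 79] [161, 168, 173]
272 [807, 49, 80] [160, 168, 171]
279 [807, 46, 80] [159, 166, 171]
286 [807, 44, 80] [159, 166, 171]
293 [807, 41, 81] [159, 166, 170]
300 [807, 38, 81] [159, 166, 170]
307 [808, 35, 81] [159, 166, 170]
314 [808, 32, 81] [158, 165, 170]
321 [808, 29, 81] [157, 164, 170]
356 [806, 48, 133] [64, 61, 61]
363 [815, -50, -1] [37, 34, 35]
370 [816, -56, -1] [37, 34, 34]
377 [816, -62, -1] [38, 34, 35]
384 [817, -69, -1] [37, 34, 35]
```

The jar is almost upright, with its lid centre near y≈40. I'll release it and measure it.

Emit:
{"fn": "arm_command", "kwargs": {
  "series": [
    [[0,0,0],0],
    [[0,0,0],0],
    [[0,0,0],0],
    [[0,0,0],0],
    [[0,0,0],0]
  ],
  "grip": -1
}}

```text
time_s: 42.2
tool_pos: [0.8087, 0.025, 0.0247]
tool_rot: [-180.0, -0.0, 95.2]
force: [-0.2, -0.1, -0.8]
grip_width: 0.0799
grasp_force: 0.0
```

Emit:
{"fn": "arm_command", "kwargs": {
  "series": [
    [[0,0,-30],0],
    [[0,0,-60],0],
    [[0,0,-100],0],
    [[-15,0,-110],0],
    [[-30,0,-110],0]
  ]
}}

```text
time_s: 42.7
tool_pos: [0.8133, -0.0057, 0.1384]
tool_rot: [179.7, 0.0, 95.2]
force: [0.1, -0.4, -0.2]
grip_width: 0.0867
grasp_force: 0.0
```

Run:
```python
from h import *
p,d,o=snap("wrist","w20");W=wcloud(d,o)*1000
print(o["tool_pos"],o["grip_width"])
m=(abs(W[...,2]-80)<6)&(abs(W[...,0]-809)<60)&(abs(W[...,1]-35)<60)
print("lid",m.sum(),np.round(np.nanpercentile(W[m],[1,50,99],axis=0),1))
X=W[m];print(np.linalg.lstsq(np.c_[X[:,:2],np.ones(len(X))],X[:,2],rcond=None)[0])
p,d,o=snap("top","t20");W=cloud("top",d)*1000;z=W[...,2]
X=W[215:280,212:298].reshape(-1,3);X=X[(X[:,2]>50)&(X[:,2]<120)];print("pan",np.linalg.lstsq(np.c_[X[:,:2],np.ones(len(X))],X[:,2],rcond=None)[0])
for nm,u,v,r,z0,z1,zp in [("green",343,294,25,45,80,.06),("orange",380,290,25,45,80,.06),("blue",448,281,25,45,80,.06)]:
    m=local((z>z0)&(z<z1),u,v,r);print(nm,m.sum(),rect("top",m,zp) if m.sum()>5 else "")
```

```text
[ 0.81328988 -0.00572157  0.13838112] 0.0866676375084664
lid 3983 [[785.   13.   77. ]
 [807.   35.2  79. ]
 [829.3  56.9  80.6]]
[ 1.50097662e-03 -4.40559770e-03  7.79081397e+01]
pan [6.48439919e-04 5.26288371e-02 8.74236909e+01]
green 370 [411.1 -42.7  84.3  47.9  -9.7]
orange 380 [ 423.5 -157.    81.1   49.7   -0.5]
blue 391 [ 450.6 -371.7   84.1   52.7   -5.8]
```

View pics/t20.png

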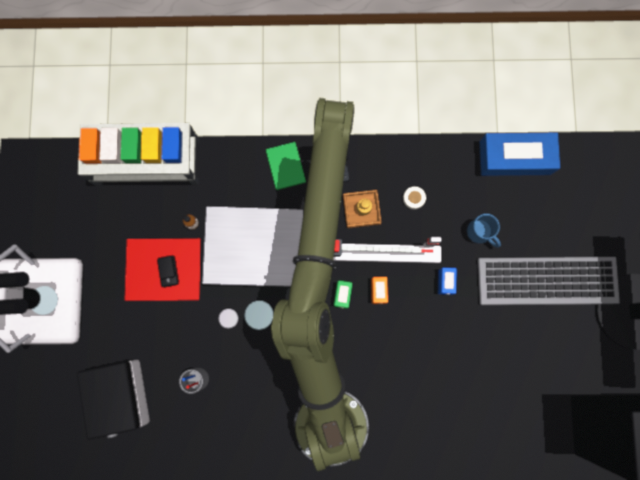

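The jar is upright at (807, 35) with its lid flat at z 79, and the boxes haven't moved. The top view shows the weight in its tray at (363,207). Next I'll regrip the jar at mid-height and carry it to the pan.

```bash
python3 plan.py 807,35,138,90 807,35,1,90 807,35,150,90 615,285,150,90
```

```text
at [810.8 -10.9 133.8] rot [-179.9    0.2   94.9] w 0.0872 t 42.8 F [-0.1 -0.3 -0.1]
   [46.1, 0.1, -4.2] 0.085 -> [807.  35. 138.]
   [0.0, 0.0, 137.0] -0.0 -> [807.  35.   1.]
   [0.0, 0.0, -149.0] -0.0 -> [807.  35. 150.]
   [125.0, -96.0, -0.0] -0.0 -> [711. 160. 150.]
   [125.0, -96.0, -0.0] -0.0 -> [615. 285. 150.]
```

Emit:
{"fn": "arm_command", "kwargs": {
  "series": [
    [[46,0,0],0.09],
    [[46,0,0],0.09],
    [[46,0,0],0.09],
    [[46,0,30],0.09],
    [[46,0,60],0.09]
  ]
}}

```text
time_s: 43.3
tool_pos: [0.8076, 0.0391, 0.0742]
tool_rot: [180.0, 0.0, 90.0]
force: [0.3, 0.2, -1.1]
grip_width: 0.0872
grasp_force: 0.0
```

Emit:
{"fn": "arm_command", "kwargs": {
  "series": [
    [[0,0,25],0],
    [[0,0,50],0],
    [[0,0,65],0],
    [[0,0,73],0],
    [[0,0,73],0]
  ]
}}

```text
time_s: 43.8
tool_pos: [0.8066, 0.0398, 0.0005]
tool_rot: [-179.9, 0.0, 90.0]
force: [1.7, -0.5, -0.4]
grip_width: 0.0871
grasp_force: 0.0
```

Emit:
{"fn": "arm_command", "kwargs": {
  "series": [
    [[0,0,0],0],
    [[0,0,0],0],
    [[0,0,0],0],
    [[0,0,0],0],
    [[0,0,0],0]
  ],
  "grip": 1,
  "grip_force": 20
}}

```text
time_s: 44.3
tool_pos: [0.8078, 0.0403, 0.0027]
tool_rot: [180.0, -0.0, 90.0]
force: [0.3, 0.4, 0.5]
grip_width: 0.0552
grasp_force: 0.0
```

Emit:
{"fn": "arm_command", "kwargs": {
  "series": [
    [[0,0,0],0],
    [[0,0,-20],0],
    [[0,0,-60],0],
    [[0,0,-105],0],
    [[0,0,-148],0]
  ]
}}

```text
time_s: 44.8
tool_pos: [0.8072, 0.0402, 0.1528]
tool_rot: [180.0, 0.0, 90.0]
force: [1.3, -0.6, -2.0]
grip_width: 0.0513
grasp_force: 20.0
```

```bash
python3 plan.py 615,285,150,90; python3 jar.py | sed -n '2,16p;22,24p'
```

```text
at [807.2  40.2 152.8] rot [180.   0.  90.] w 0.0513 t 44.8 F [ 1.3 -0.6 -2. ]
   [122.4, -96.1, 1.4] -0.0 -> [711. 163. 151.]
   [122.4, -96.1, 1.4] -0.0 -> [615. 285. 150.]
230 [807, 28, -1] [36, 33, 33]
237 [807, 22, -1] [35, 33, 32]
244 [807, 15, -1] [34, 32, 32]
251 [807, 60, 156] [16, 40, 68]
258 [807, 60, 167] [19, 41, 69]
265 [807, 60, 176] [17, 40, 69]
272 [807, 60, 186] [17, 41, 69]
279 [807, 60, 193] [15, 39, 68]
286 [807, 60, 201] [18, 40, 69]
293 [807, 59, 205] [22, 59, 104]
300 [807, 57, 207] [26, 69, 121]
307 [807, 58, 215] [114, 118, 122]
314 [807, 58, 220] [115, 119, 122]
321 [807, 58, 225] [115, 120, 124]
328 [807, 73, 256] [52, 49, 49]
370 [807, 41, 230] [150, 155, 160]
377 [807, 38, 229] [148, 155, 160]
384 [807, 34, 229] [148, 155, 160]
```

Emit:
{"fn": "arm_command", "kwargs": {
  "series": [
    [[25,-20,0],0],
    [[55,-43,0],0],
    [[85,-67,0],0],
    [[112,-88,0],0],
    [[122,-96,0],0]
  ]
}}

```text
time_s: 45.35
tool_pos: [0.709, 0.1681, 0.151]
tool_rot: [-179.9, -0.2, 90.3]
force: [-0.2, 1.1, -2.2]
grip_width: 0.0513
grasp_force: 20.0
```

Emit:
{"fn": "arm_command", "kwargs": {
  "series": [
    [[25,-20,0],0],
    [[55,-43,0],0],
    [[85,-67,0],0],
    [[112,-88,0],0],
    [[122,-96,0],0]
  ]
}}

```text
time_s: 45.85
tool_pos: [0.613, 0.2887, 0.1507]
tool_rot: [-179.9, -0.2, 90.3]
force: [0.1, 0.1, -2.1]
grip_width: 0.0517
grasp_force: 20.0
```

Emit:
{"fn": "arm_command", "kwargs": {
  "series": [
    [[0,0,10],0],
    [[0,0,25],0],
    [[0,0,40],0],
    [[0,0,52],0],
    [[0,0,60],0]
  ]
}}

```text
time_s: 46.35
tool_pos: [0.6157, 0.282, 0.088]
tool_rot: [-179.9, 0.1, 89.9]
force: [-0.1, -1.3, -1.3]
grip_width: 0.0516
grasp_force: 20.0
```

Emit:
{"fn": "arm_command", "kwargs": {
  "series": [
    [[0,0,4],0],
    [[0,0,7],0],
    [[0,0,9],0],
    [[0,0,10],0],
    [[0,0,10],0]
  ]
}}

```text
time_s: 46.85
tool_pos: [0.6158, 0.2845, 0.0806]
tool_rot: [180.0, -0.0, 90.0]
force: [0.8, -0.6, -1.3]
grip_width: 0.0516
grasp_force: 20.0
```

Emit:
{"fn": "arm_command", "kwargs": {
  "series": [
    [[0,0,1],0],
    [[0,0,2],0],
    [[0,0,3],0],
    [[0,0,4],0],
    [[0,0,4],0]
  ]
}}

```text
time_s: 47.35
tool_pos: [0.6156, 0.2843, 0.0761]
tool_rot: [180.0, -0.0, 90.0]
force: [-0.4, -1.1, -1.1]
grip_width: 0.0512
grasp_force: 20.0
```

Emit:
{"fn": "arm_command", "kwargs": {
  "series": [
    [[0,0,0.5],0],
    [[0,0,1],0],
    [[0,0,1.5],0],
    [[0,0,2],0],
    [[0,0,2],0]
  ]
}}

```text
time_s: 47.85
tool_pos: [0.6158, 0.2853, 0.0752]
tool_rot: [179.9, -0.1, 90.0]
force: [-1.7, 0.6, 4.9]
grip_width: 0.0514
grasp_force: 20.0
```

Emit:
{"fn": "arm_command", "kwargs": {
  "series": [
    [[0,0,0],0],
    [[0,0,0],0],
    [[0,0,0],0],
    [[0,0,0],0],
    [[0,0,0],0]
  ],
  "grip": -0.7
}}

```text
time_s: 48.35
tool_pos: [0.6155, 0.2841, 0.0739]
tool_rot: [-180.0, 0.0, 90.0]
force: [0.1, 0.1, -0.5]
grip_width: 0.0728
grasp_force: 0.0
```

Emit:
{"fn": "arm_command", "kwargs": {
  "series": [
    [[0,0,0],0],
    [[0,0,-20],0],
    [[0,0,-60],0],
    [[0,0,-100],0],
    [[0,0,-130],0]
  ]
}}

```text
time_s: 48.85
tool_pos: [0.6162, 0.2844, 0.2071]
tool_rot: [179.9, -0.1, 90.0]
force: [-0.5, 0.0, 0.1]
grip_width: 0.0741
grasp_force: 0.0
```

```bash
python3 plan.py 451,-372,200,0
python3 - <<'E'
from h import *
p,d,o=snap("wrist","w21");W=wcloud(d,o)*1000
m=(abs(W[...,2]-153)<10)&(abs(W[...,0]-615)<50)&(abs(W[...,1]-280)<60)
print("lid",m.sum(),np.round(np.nanpercentile(W[m],[1,50,99],axis=0),1))
X=W[m];print(np.linalg.lstsq(np.c_[X[:,:2],np.ones(len(X))],X[:,2],rcond=None)[0])
E
```

```text
at [616.2 284.4 207.1] rot [ 1.799e+02 -1.000e-01  9.000e+01] w 0.0741 t 48.85 F [-0.5  0.   0.1]
   [-164.1, -41.3, 1.8] 0.393 -> [575. 120. 205.]
   [-167.4, 24.7, 1.8] 0.393 -> [534. -44. 204.]
   [-145.2, 86.8, 1.8] 0.393 -> [ 492. -208.  202.]
   [-101.0, 135.8, 1.8] 0.393 -> [ 451. -372.  200.]
lid 3746 [[592.8 262.8 146.3]
 [615.1 285.5 150.6]
 [637.  306.8 153.1]]
[-1.84193325e-03 -8.85360760e-02  1.76886636e+02]
```

The jar stands on the pan at about (615, 280). Next is the blue box.

Emit:
{"fn": "arm_command", "kwargs": {
  "series": [
    [[-164,-41,0],0.39],
    [[-164,-41,0],0.39],
    [[-164,-41,0],0.39],
    [[-164,-41,0],0.39],
    [[-164,-41,0],0.39]
  ],
  "grip": -1
}}

```text
time_s: 49.4
tool_pos: [0.5744, 0.1158, 0.2048]
tool_rot: [180.0, -0.0, 67.3]
force: [0.2, 0.5, 0.1]
grip_width: 0.0869
grasp_force: 0.0
```

Emit:
{"fn": "arm_command", "kwargs": {
  "series": [
    [[-167,25,0],0.39],
    [[-167,25,0],0.39],
    [[-167,25,0],0.39],
    [[-167,25,0],0.39],
    [[-167,25,0],0.39]
  ]
}}

```text
time_s: 49.9
tool_pos: [0.5341, -0.0461, 0.2046]
tool_rot: [180.0, -0.1, 45.1]
force: [0.9, 0.7, 0.7]
grip_width: 0.087
grasp_force: 0.0
```

Emit:
{"fn": "arm_command", "kwargs": {
  "series": [
    [[-145,87,0],0.39],
    [[-145,87,0],0.39],
    [[-145,87,0],0.39],
    [[-145,87,0],0.39],
    [[-145,87,0],0.39]
  ]
}}

```text
time_s: 50.4
tool_pos: [0.4944, -0.2094, 0.2044]
tool_rot: [179.9, -0.0, 22.8]
force: [0.6, 0.6, -0.0]
grip_width: 0.0874
grasp_force: 0.0
```

Emit:
{"fn": "arm_command", "kwargs": {
  "series": [
    [[-101,136,40],0.39],
    [[-101,136,40],0.39],
    [[-101,136,40],0.39],
    [[-101,136,40],0.39],
    [[-101,136,40],0.39]
  ]
}}

```text
time_s: 50.9
tool_pos: [0.4541, -0.3734, 0.1626]
tool_rot: [179.9, 0.2, 0.5]
force: [0.3, -0.3, 0.7]
grip_width: 0.0869
grasp_force: 0.0
```

```bash
cat > box.py <<'E'
from h import *
import sys
# box.py x y : box top near there, from the wrist camera
x0,y0=float(sys.argv[1]),float(sys.argv[2])
p,d,o=snap("wrist","wb");W=wcloud(d,o)*1000
m=(abs(W[...,2]-60)<6)&(abs(W[...,0]-x0)<70)&(abs(W[...,1]-y0)<70)
m=cv2.morphologyEx(m.astype(np.uint8),cv2.MORPH_OPEN,np.ones((3,3)))
c=max(cv2.findContours(m,0,cv2.CHAIN_APPROX_NONE)[0],key=cv2.contourArea)[:,0]
q=W[c[:,1],c[:,0],:2].astype(np.float32);(cx,cy),(w,h),a=cv2.minAreaRect(q)
if w<h:w,h,a=h,w,a+90
print("box",np.round([cx,cy,w,h,(a+90)%180-90],1))
E
python3 box.py 451 -372; python3 plan.py 451,-372,60,-4
```

```text
box [ 449.5 -373.8   79.5   45.5   -3.6]
at [ 455.5 -371.1  162.9] rot [-1.8e+02  1.0e-01  7.0e-01] w 0.087 t 50.95 F [0.  0.8 0. ]
   [-4.5, 0.8, 102.9] 0.082 -> [ 451. -372.   60.]
```

Emit:
{"fn": "arm_command", "kwargs": {
  "series": [
    [[-6,3,20],0.07],
    [[-6,3,60],0.07],
    [[-6,3,100],0.07],
    [[-6,3,140],0.07],
    [[-6,3,161],0.07]
  ]
}}

```text
time_s: 51.45
tool_pos: [0.4502, -0.3696, -0.0006]
tool_rot: [-179.7, 0.2, -3.0]
force: [0.2, 0.9, -0.1]
grip_width: 0.087
grasp_force: 0.0
```

Emit:
{"fn": "arm_command", "kwargs": {
  "series": [
    [[0,0,0],0],
    [[0,0,0],0],
    [[0,0,0],0],
    [[0,0,0],0],
    [[0,0,0],0]
  ],
  "grip": 1,
  "grip_force": 20
}}

```text
time_s: 51.95
tool_pos: [0.4492, -0.3759, 0.0044]
tool_rot: [180.0, -0.1, -3.4]
force: [0.1, -0.2, 0.6]
grip_width: 0.055
grasp_force: 0.0
```

Emit:
{"fn": "arm_command", "kwargs": {
  "series": [
    [[0,0,0],0],
    [[0,0,0],0],
    [[0,0,-20],0],
    [[0,0,-60],0],
    [[0,0,-100],0]
  ]
}}

```text
time_s: 52.45
tool_pos: [0.447, -0.3752, 0.1033]
tool_rot: [-180.0, 0.1, -3.4]
force: [1.1, 0.8, -1.7]
grip_width: 0.045
grasp_force: 20.0
```

Emit:
{"fn": "arm_command", "kwargs": {
  "series": [
    [[0,0,-40],0],
    [[0,0,-80],0],
    [[0,0,-80],0],
    [[0,0,-80],0],
    [[0,0,-80],0]
  ]
}}

```text
time_s: 52.95
tool_pos: [0.4473, -0.3748, 0.1815]
tool_rot: [-179.9, 0.1, -3.4]
force: [-0.1, -0.1, -1.9]
grip_width: 0.045
grasp_force: 20.0
```

```bash
python3 plan.py 500,-100,180,0 505,290,180,0
```

```text
at [ 447.3 -374.8  181.5] rot [-1.799e+02  1.000e-01 -3.400e+00] w 0.045 t 52.95 F [-0.1 -0.1 -1.9]
   [18.2, -138.7, 0.8] -0.03 -> [ 474. -237.  181.]
   [22.3, -138.1, 0.8] -0.03 -> [ 500. -100.  180.]
   [2.5, -195.0, -0.0] -0.0 -> [502.  95. 180.]
   [2.5, -195.0, -0.0] -0.0 -> [505. 290. 180.]
```

Emit:
{"fn": "arm_command", "kwargs": {
  "series": [
    [[5,-30,-20],-0.01],
    [[10,-65,-20],-0.02],
    [[14,-100,-20],-0.03],
    [[18,-139,-20],-0.03],
    [[18,-139,-20],-0.03]
  ]
}}

```text
time_s: 53.45
tool_pos: [0.4755, -0.2302, 0.201]
tool_rot: [-179.7, 0.2, -1.1]
force: [0.7, 0.9, -2.2]
grip_width: 0.0446
grasp_force: 20.0
```

Emit:
{"fn": "arm_command", "kwargs": {
  "series": [
    [[6,-35,0],-0.01],
    [[12,-70,0],-0.02],
    [[17,-105,0],-0.03],
    [[22,-138,0],-0.03],
    [[22,-138,0],-0.03]
  ]
}}

```text
time_s: 53.95
tool_pos: [0.5003, -0.0945, 0.2013]
tool_rot: [-179.9, 0.2, 0.5]
force: [0.5, -0.6, -1.6]
grip_width: 0.0448
grasp_force: 20.0
```

Emit:
{"fn": "arm_command", "kwargs": {
  "series": [
    [[0,-45,0],0],
    [[1,-90,0],0],
    [[2,-135,0],0],
    [[2,-175,0],0],
    [[2,-195,0],0]
  ]
}}

```text
time_s: 54.45
tool_pos: [0.5008, 0.0979, 0.2014]
tool_rot: [180.0, 0.2, 0.3]
force: [-0.1, 0.4, -2.1]
grip_width: 0.045
grasp_force: 20.0
```

Emit:
{"fn": "arm_command", "kwargs": {
  "series": [
    [[0,-45,0],0],
    [[1,-90,0],0],
    [[2,-135,0],0],
    [[2,-175,0],0],
    [[2,-195,0],0]
  ]
}}

```text
time_s: 54.95
tool_pos: [0.5025, 0.2928, 0.2009]
tool_rot: [179.9, 0.2, 0.3]
force: [-0.3, 0.9, -2.4]
grip_width: 0.0452
grasp_force: 20.0
```

```bash
python3 plan.py 505,290,83,0
```

```text
at [502.5 292.8 200.9] rot [179.9   0.2   0.3] w 0.0452 t 54.95 F [-0.3  0.9 -2.4]
   [2.5, 2.9, 117.9] 0.005 -> [505. 290.  83.]
```

Emit:
{"fn": "arm_command", "kwargs": {
  "series": [
    [[2,3,30],0],
    [[2,3,60],0],
    [[2,3,90],0],
    [[2,3,110],0],
    [[2,3,118],0]
  ]
}}

```text
time_s: 55.45
tool_pos: [0.5046, 0.2833, 0.0817]
tool_rot: [179.7, 0.3, -0.1]
force: [0.6, -1.0, -1.9]
grip_width: 0.0452
grasp_force: 20.0
```

Emit:
{"fn": "arm_command", "kwargs": {
  "series": [
    [[0,0,2],0],
    [[0,0,4],0],
    [[0,0,5],0],
    [[0,0,6],0],
    [[0,0,6],0]
  ]
}}

```text
time_s: 55.95
tool_pos: [0.5064, 0.2866, 0.0798]
tool_rot: [-180.0, -0.0, 0.1]
force: [-0.1, -0.3, -1.9]
grip_width: 0.0451
grasp_force: 20.0
```

Emit:
{"fn": "arm_command", "kwargs": {
  "series": [
    [[0,0,1],0],
    [[0,0,2],0],
    [[0,0,3],0],
    [[0,0,4],0],
    [[0,0,4],0]
  ]
}}

```text
time_s: 56.45
tool_pos: [0.5062, 0.2865, 0.0769]
tool_rot: [-180.0, 0.0, 0.0]
force: [-4.0, -1.7, 9.0]
grip_width: 0.0447
grasp_force: 20.0
```

Emit:
{"fn": "arm_command", "kwargs": {
  "series": [
    [[0,0,-2],0],
    [[0,0,-2],0],
    [[0,0,-2],0],
    [[0,0,-2],0],
    [[0,0,-2],0]
  ],
  "grip": -0.7
}}

```text
time_s: 56.95
tool_pos: [0.506, 0.2862, 0.077]
tool_rot: [180.0, 0.0, 0.0]
force: [0.1, 0.2, 0.1]
grip_width: 0.0717
grasp_force: 0.0
```

Emit:
{"fn": "arm_command", "kwargs": {
  "series": [
    [[0,0,-20],0],
    [[0,0,-60],0],
    [[0,0,-100],0],
    [[0,0,-110],0],
    [[0,0,-110],0]
  ]
}}

```text
time_s: 57.45
tool_pos: [0.5073, 0.287, 0.1892]
tool_rot: [-179.8, -0.2, 0.0]
force: [0.4, 0.1, -0.6]
grip_width: 0.0738
grasp_force: 0.0
```

```bash
python3 plan.py 424,-150,180,0
python3 - <<'E'
from h import *
p,d,o=snap("wrist","w22");W=wcloud(d,o)*1000
m=(abs(W[...,2]-133)<8)&(abs(W[...,0]-505)<60)&(abs(W[...,1]-290)<50)
print("box",m.sum(),np.round(np.nanpercentile(W[m],[1,50,99],axis=0),1))
E
```

```text
at [507.3 287.  189.2] rot [-179.8   -0.2    0. ] w 0.0738 t 57.45 F [ 0.4  0.1 -0.6]
   [-27.9, 145.6, 3.1] 0.0 -> [480. 141. 186.]
   [-27.8, 145.7, 3.1] 0.0 -> [452.  -4. 183.]
   [-27.8, 145.7, 3.1] 0.0 -> [ 424. -150.  180.]
box 7118 [[469.  269.2 126.9]
 [510.5 290.9 130.6]
 [546.4 312.9 132.8]]
```

The blue box is on the pan at (508, 291). Next is the orange box.

Emit:
{"fn": "arm_command", "kwargs": {
  "series": [
    [[-28,146,0],0],
    [[-28,146,0],0],
    [[-28,146,0],0],
    [[-28,146,0],0],
    [[-28,146,0],0]
  ],
  "grip": -1
}}

```text
time_s: 58.0
tool_pos: [0.4771, 0.1394, 0.1857]
tool_rot: [-180.0, 0.1, -0.1]
force: [-0.2, 1.3, -0.8]
grip_width: 0.087
grasp_force: 0.0
```

Emit:
{"fn": "arm_command", "kwargs": {
  "series": [
    [[-28,146,0],0],
    [[-28,146,0],0],
    [[-28,146,0],0],
    [[-28,146,0],0],
    [[-28,146,0],0]
  ]
}}

```text
time_s: 58.5
tool_pos: [0.4502, -0.0049, 0.1867]
tool_rot: [-180.0, 0.0, 0.0]
force: [-0.7, 1.1, 0.0]
grip_width: 0.0871
grasp_force: 0.0
```

Emit:
{"fn": "arm_command", "kwargs": {
  "series": [
    [[-26,152,20],0],
    [[-26,152,20],0],
    [[-26,152,20],0],
    [[-26,152,20],0],
    [[-26,152,20],0]
  ]
}}

```text
time_s: 59.0
tool_pos: [0.4248, -0.1571, 0.1669]
tool_rot: [180.0, 0.0, 0.0]
force: [0.5, 0.2, -1.2]
grip_width: 0.0869
grasp_force: 0.0
```

```bash
python3 box.py 424 -157; python3 plan.py
```

```text
box [ 431.5 -125.5   80.6   44.7    3.3]
at [ 425.2 -155.7  167. ] rot [180.    0.    0.2] w 0.0871 t 59.05 F [ 0.2  0.4 -0.1]
```

The orange box has been knocked to (431.5, -125.5), yaw 3.3°. I'll pick it up there with a narrower opening so the fingers clear the green box.

Emit:
{"fn": "arm_command", "kwargs": {
  "series": [
    [[6,-30,0],-0.06],
    [[6,-30,0],-0.06],
    [[6,-30,30],-0.06],
    [[6,-30,60],-0.06],
    [[6,-30,80],-0.06]
  ],
  "grip": -0.52
}}

```text
time_s: 59.55
tool_pos: [0.4302, -0.1251, 0.0854]
tool_rot: [180.0, 0.1, 3.7]
force: [-0.6, -0.9, -0.5]
grip_width: 0.0668
grasp_force: 0.0
```

```bash
python3 box.py 431 -125; python3 plan.py
```

```text
box [ 431.9 -125.4   80.1   45.3    3.9]
at [ 428.1 -125.    83.2] rot [180.    0.3   3.7] w 0.0666 t 59.6 F [-2.5  0.8 -1.5]
```

Emit:
{"fn": "arm_command", "kwargs": {
  "series": [
    [[3,0,20],0],
    [[3,0,40],0],
    [[3,0,60],0],
    [[3,0,80],0],
    [[3,0,82],0]
  ]
}}

```text
time_s: 60.1
tool_pos: [0.432, -0.1257, 0.0034]
tool_rot: [180.0, 0.3, 3.7]
force: [-0.7, -0.4, -1.0]
grip_width: 0.0661
grasp_force: 0.0
```

Emit:
{"fn": "arm_command", "kwargs": {
  "series": [
    [[0,0,0],0],
    [[0,0,0],0],
    [[0,0,0],0],
    [[0,0,0],0],
    [[0,0,0],0]
  ],
  "grip": 1,
  "grip_force": 20
}}

```text
time_s: 60.6
tool_pos: [0.4343, -0.127, 0.0061]
tool_rot: [-179.9, -0.1, 3.5]
force: [-1.7, 2.2, 7.4]
grip_width: 0.0449
grasp_force: 20.0
```

Emit:
{"fn": "arm_command", "kwargs": {
  "series": [
    [[0,0,0],0],
    [[0,0,-20],0],
    [[0,0,-60],0],
    [[0,0,-100],0],
    [[0,0,-140],0]
  ]
}}

```text
time_s: 61.1
tool_pos: [0.4327, -0.1279, 0.1464]
tool_rot: [-180.0, -0.0, 3.4]
force: [0.2, 0.6, -2.1]
grip_width: 0.0449
grasp_force: 20.0
```

Emit:
{"fn": "arm_command", "kwargs": {
  "series": [
    [[0,0,-30],0],
    [[0,0,-60],0],
    [[0,0,-60],0],
    [[0,0,-60],0],
    [[0,0,-60],0]
  ]
}}

```text
time_s: 61.6
tool_pos: [0.4323, -0.1276, 0.2038]
tool_rot: [-180.0, 0.1, 3.5]
force: [-0.1, -0.5, -1.6]
grip_width: 0.0442
grasp_force: 20.0
```

```bash
python3 plan.py 505,80,200,0 615,175,200,0 615,175,90,0
```

```text
at [ 432.3 -127.6  203.8] rot [-1.8e+02  1.0e-01  3.5e+00] w 0.0442 t 61.6 F [-0.1 -0.5 -1.6]
   [42.5, -101.4, 1.9] 0.03 -> [469. -24. 202.]
   [39.5, -102.6, 1.9] 0.03 -> [505.  80. 200.]
   [110.0, -95.0, -0.0] -0.0 -> [615. 175. 200.]
   [0.0, 0.0, 110.0] -0.0 -> [615. 175.  90.]
```

Emit:
{"fn": "arm_command", "kwargs": {
  "series": [
    [[12,-28,0],0.01],
    [[24,-56,0],0.02],
    [[35,-84,0],0.03],
    [[42,-101,0],0.03],
    [[42,-101,0],0.03]
  ]
}}

```text
time_s: 62.1
tool_pos: [0.4689, -0.0218, 0.2039]
tool_rot: [179.9, 0.1, 2.0]
force: [0.7, 0.0, -1.1]
grip_width: 0.0449
grasp_force: 20.0
```

Emit:
{"fn": "arm_command", "kwargs": {
  "series": [
    [[12,-28,0],0.01],
    [[22,-56,0],0.02],
    [[32,-84,0],0.03],
    [[40,-103,0],0.03],
    [[40,-103,0],0.03]
  ]
}}

```text
time_s: 62.6
tool_pos: [0.5061, 0.0817, 0.2044]
tool_rot: [179.9, 0.0, 0.2]
force: [-0.1, 0.3, -1.1]
grip_width: 0.0447
grasp_force: 20.0
```

Emit:
{"fn": "arm_command", "kwargs": {
  "series": [
    [[30,-26,0],0],
    [[60,-52,0],0],
    [[90,-78,0],0],
    [[110,-95,0],0],
    [[110,-95,0],0]
  ]
}}

```text
time_s: 63.1
tool_pos: [0.6173, 0.176, 0.2037]
tool_rot: [179.8, 0.0, 0.2]
force: [0.2, 0.4, -1.8]
grip_width: 0.045
grasp_force: 20.0
```

Emit:
{"fn": "arm_command", "kwargs": {
  "series": [
    [[0,0,30],0],
    [[0,0,60],0],
    [[0,0,90],0],
    [[0,0,105],0],
    [[0,0,108],0]
  ]
}}

```text
time_s: 63.6
tool_pos: [0.6143, 0.173, 0.0955]
tool_rot: [179.9, 0.2, -0.1]
force: [0.2, -0.0, -2.2]
grip_width: 0.0445
grasp_force: 20.0
```

Emit:
{"fn": "arm_command", "kwargs": {
  "series": [
    [[0,0,2],0],
    [[0,0,4],0],
    [[0,0,5],0],
    [[0,0,5],0],
    [[0,0,5],0]
  ]
}}

```text
time_s: 64.1
tool_pos: [0.6162, 0.1752, 0.0928]
tool_rot: [-180.0, -0.0, 0.1]
force: [-0.6, -0.8, -2.5]
grip_width: 0.0446
grasp_force: 20.0
```

Emit:
{"fn": "arm_command", "kwargs": {
  "series": [
    [[0,0,1],0],
    [[0,0,2],0],
    [[0,0,3],0],
    [[0,0,4],0],
    [[0,0,4],0]
  ]
}}

```text
time_s: 64.6
tool_pos: [0.6159, 0.1751, 0.0881]
tool_rot: [180.0, 0.0, 0.1]
force: [-0.1, 0.3, -1.3]
grip_width: 0.0451
grasp_force: 20.0
```

Emit:
{"fn": "arm_command", "kwargs": {
  "series": [
    [[0,0,0.5],0],
    [[0,0,1],0],
    [[0,0,1.5],0],
    [[0,0,2],0],
    [[0,0,2],0]
  ]
}}

```text
time_s: 65.1
tool_pos: [0.616, 0.1751, 0.088]
tool_rot: [-180.0, -0.0, 0.0]
force: [-4.4, 0.0, 9.5]
grip_width: 0.0453
grasp_force: 20.0
```

Emit:
{"fn": "arm_command", "kwargs": {
  "series": [
    [[0,0,-2],0],
    [[0,0,-2],0],
    [[0,0,-2],0],
    [[0,0,-2],0],
    [[0,0,-2],0]
  ],
  "grip": -0.7
}}

```text
time_s: 65.6
tool_pos: [0.6158, 0.175, 0.0879]
tool_rot: [180.0, 0.0, 0.0]
force: [-0.3, 0.1, 0.6]
grip_width: 0.0719
grasp_force: 0.0
```

Emit:
{"fn": "arm_command", "kwargs": {
  "series": [
    [[0,0,-20],0],
    [[0,0,-60],0],
    [[0,0,-100],0],
    [[0,0,-105],0],
    [[0,0,-105],0]
  ]
}}

```text
time_s: 66.1
tool_pos: [0.6169, 0.1752, 0.1947]
tool_rot: [-179.9, -0.2, 0.0]
force: [-0.3, -0.4, -0.2]
grip_width: 0.0738
grasp_force: 0.0
```

```bash
python3 plan.py 435,-46,170,-9
python3 - <<'E'
from h import *
p,d,o=snap("wrist","w23");W=wcloud(d,o)*1000
m=(abs(W[...,2]-141)<8)&(abs(W[...,0]-615)<60)&(abs(W[...,1]-175)<50)
print("box",m.sum(),np.round(np.nanpercentile(W[m],[1,50,99],axis=0),1))
p,d,o=snap("top","t23");W=cloud("top",d)*1000;z=W[...,2]
m=local((z>45)&(z<80),343,294,30);print("green",m.sum(),rect("top",m,.06) if m.sum()>5 else "")
E
```

```text
at [616.9 175.2 194.7] rot [-179.9   -0.2    0. ] w 0.0738 t 66.1 F [-0.3 -0.4 -0.2]
   [-91.0, 110.5, 12.4] 0.079 -> [526.  65. 182.]
   [-82.0, 117.4, 12.4] 0.079 -> [435. -46. 170.]
box 7227 [[575.6 157.9 135. ]
 [617.3 179.3 139.2]
 [653.  201.5 141.4]]
green 368 [411.6 -42.8  83.2  47.9  -9.7]
```

The orange box is placed. Next is the green one, which hasn't moved.

Emit:
{"fn": "arm_command", "kwargs": {
  "series": [
    [[-91,110,0],0.08],
    [[-91,110,0],0.08],
    [[-91,110,0],0.08],
    [[-91,110,0],0.08],
    [[-91,110,0],0.08]
  ],
  "grip": -1
}}

```text
time_s: 66.7
tool_pos: [0.5238, 0.0648, 0.1922]
tool_rot: [-179.9, 0.1, -4.6]
force: [0.7, -0.1, -0.2]
grip_width: 0.0864
grasp_force: 0.0
```

Emit:
{"fn": "arm_command", "kwargs": {
  "series": [
    [[-82,117,20],0.08],
    [[-82,117,20],0.08],
    [[-82,117,20],0.08],
    [[-82,117,20],0.08],
    [[-82,117,20],0.08]
  ]
}}

```text
time_s: 67.2
tool_pos: [0.4342, -0.0443, 0.1731]
tool_rot: [-179.9, -0.0, -9.1]
force: [0.8, -0.1, 0.6]
grip_width: 0.0873
grasp_force: 0.0
```

```bash
python3 box.py 411 -43; python3 plan.py 429,-45.5,60,-9.7 429,-45.5,5,-9.7
```

```text
box [410.4 -42.3  79.7  45.6 -10.1]
at [434.7 -43.8 173.3] rot [-180.   -0.   -9.] w 0.087 t 67.25 F [0.8 0.8 0.6]
   [-5.4, 2.6, 113.3] 0.011 -> [429. -46.  60.]
   [0.0, -0.0, 55.0] -0.0 -> [429. -46.   5.]
```

Emit:
{"fn": "arm_command", "kwargs": {
  "series": [
    [[-4,3,40],0.02],
    [[-4,3,80],0.02],
    [[-4,3,110],0.02],
    [[-4,3,140],0.02],
    [[-4,3,155],0.02]
  ]
}}

```text
time_s: 67.75
tool_pos: [0.429, -0.0468, 0.0159]
tool_rot: [179.7, 0.1, -10.1]
force: [-0.0, -0.2, -0.5]
grip_width: 0.0872
grasp_force: 0.0
```

Emit:
{"fn": "arm_command", "kwargs": {
  "series": [
    [[0,0,5],0],
    [[0,0,10],0],
    [[0,0,12],0],
    [[0,0,12],0],
    [[0,0,12],0]
  ]
}}

```text
time_s: 68.25
tool_pos: [0.4303, -0.0472, 0.0068]
tool_rot: [-179.9, -0.1, -10.3]
force: [-0.3, -0.1, 0.2]
grip_width: 0.0868
grasp_force: 0.0
```

```bash
python3 plan.py 430,-46,5,-10
```

```text
at [430.3 -47.2   6.8] rot [-1.799e+02 -1.000e-01 -1.030e+01] w 0.0868 t 68.25 F [-0.3 -0.1  0.2]
   [-0.5, -1.2, 1.8] -0.005 -> [430. -46.   5.]
```

Emit:
{"fn": "arm_command", "kwargs": {
  "series": [
    [[0,0,0],0],
    [[0,0,0],0],
    [[0,0,0],0],
    [[0,0,0],0],
    [[0,0,0],0]
  ],
  "grip": 1,
  "grip_force": 45
}}

```text
time_s: 68.75
tool_pos: [0.4296, -0.0474, 0.0062]
tool_rot: [-180.0, -0.0, -10.3]
force: [-0.9, -0.1, 0.4]
grip_width: 0.0549
grasp_force: 0.0
```

Emit:
{"fn": "arm_command", "kwargs": {
  "series": [
    [[0,0,0],0],
    [[0,0,0],0],
    [[0,0,-20],0],
    [[0,0,-60],0],
    [[0,0,-100],0]
  ]
}}

```text
time_s: 69.25
tool_pos: [0.4284, -0.0481, 0.1066]
tool_rot: [179.9, 0.1, -10.3]
force: [1.0, 1.9, -1.3]
grip_width: 0.0446
grasp_force: 45.0
```

Emit:
{"fn": "arm_command", "kwargs": {
  "series": [
    [[0,0,-40],0],
    [[0,0,-80],0],
    [[0,0,-95],0],
    [[0,0,-95],0],
    [[0,0,-95],0]
  ]
}}

```text
time_s: 69.75
tool_pos: [0.4289, -0.0477, 0.2002]
tool_rot: [180.0, 0.1, -10.3]
force: [-0.0, -0.4, -1.7]
grip_width: 0.045
grasp_force: 45.0
```

```bash
python3 plan.py 470,60,200,0 523,175,200,0; python3 jar.py | sed -n '2,28p'
```

```text
at [428.9 -47.7 200.2] rot [ 1.80e+02  1.00e-01 -1.03e+01] w 0.045 t 69.75 F [-0.  -0.4 -1.7]
   [21.2, -113.3, 0.2] -0.18 -> [470.  60. 200.]
   [53.0, -115.0, -0.0] -0.0 -> [523. 175. 200.]
230 [404, -44, -1] [21, 20, 21]
237 [396, -43, -1] [20, 19, 20]
244 [389, -41, -1] [22, 21, 21]
251 [447, -52, 204] [43, 82, 28]
258 [448, -52, 215] [43, 84, 28]
265 [448, -52, 224] [44, 84, 29]
272 [448, -52, 233] [46, 90, 30]
279 [448, -52, 241] [42, 81, 28]
286 [448, -52, 248] [44, 85, 30]
293 [447, -51, 252] [55, 106, 36]
300 [444, -51, 253] [57, 110, 37]
307 [441, -50, 253] [56, 109, 37]
314 [438, -50, 253] [56, 109, 37]
321 [435, -49, 253] [55, 108, 35]
328 [461, -54, 303] [56, 53, 52]
335 [460, -54, 306] [91, 86, 85]
342 [459, -53, 307] [109, 104, 102]
349 [457, -53, 307] [68, 65, 64]
356 [455, -53, 307] [62, 59, 58]
363 [415, -46, 253] [154, 158, 170]
370 [412, -45, 254] [155, 160, 172]
377 [408, -44, 254] [157, 161, 173]
384 [404, -43, 254] [158, 162, 174]
391 [452, -52, 316] [41, 79, 100]
398 [452, -52, 319] [43, 80, 100]
405 [453, -52, 323] [28, 25, 24]
412 [454, -53, 325] [28, 26, 24]
```

Emit:
{"fn": "arm_command", "kwargs": {
  "series": [
    [[5,-28,0],-0.04],
    [[10,-56,0],-0.08],
    [[16,-84,0],-0.13],
    [[21,-113,0],-0.18],
    [[21,-113,0],-0.18]
  ]
}}

```text
time_s: 70.3
tool_pos: [0.4697, 0.0641, 0.1991]
tool_rot: [179.9, 0.1, 0.4]
force: [0.5, 0.1, -1.7]
grip_width: 0.0448
grasp_force: 45.0
```

Emit:
{"fn": "arm_command", "kwargs": {
  "series": [
    [[15,-32,0],0],
    [[30,-64,0],0],
    [[44,-94,0],0],
    [[53,-115,0],0],
    [[53,-115,0],0]
  ]
}}

```text
time_s: 70.8
tool_pos: [0.5226, 0.1779, 0.199]
tool_rot: [179.8, 0.1, 0.3]
force: [-0.5, -0.3, -1.5]
grip_width: 0.0446
grasp_force: 45.0
```

Emit:
{"fn": "arm_command", "kwargs": {
  "series": [
    [[0,0,30],0],
    [[0,0,60],0],
    [[0,0,85],0],
    [[0,0,100],0],
    [[0,0,105],0]
  ]
}}

```text
time_s: 71.3
tool_pos: [0.5216, 0.1734, 0.0941]
tool_rot: [179.9, 0.2, -0.0]
force: [0.3, 0.5, -0.4]
grip_width: 0.0447
grasp_force: 45.0
```

Emit:
{"fn": "arm_command", "kwargs": {
  "series": [
    [[0,0,2],0],
    [[0,0,3],0],
    [[0,0,4],0],
    [[0,0,5],0],
    [[0,0,5],0]
  ]
}}

```text
time_s: 71.8
tool_pos: [0.5235, 0.1752, 0.0916]
tool_rot: [-180.0, -0.0, 0.1]
force: [-0.1, -0.9, -1.8]
grip_width: 0.0444
grasp_force: 45.0
```

Emit:
{"fn": "arm_command", "kwargs": {
  "series": [
    [[0,0,1],0],
    [[0,0,1.5],0],
    [[0,0,2],0],
    [[0,0,2],0],
    [[0,0,2],0]
  ]
}}

```text
time_s: 72.3
tool_pos: [0.5232, 0.175, 0.0891]
tool_rot: [-180.0, 0.0, 0.0]
force: [0.0, -0.4, -1.6]
grip_width: 0.0447
grasp_force: 45.0
```

Emit:
{"fn": "arm_command", "kwargs": {
  "series": [
    [[0,0,0.5],0],
    [[0,0,1],0],
    [[0,0,1.5],0],
    [[0,0,2],0],
    [[0,0,2],0]
  ]
}}

```text
time_s: 72.8
tool_pos: [0.5235, 0.1751, 0.0883]
tool_rot: [-180.0, -0.0, 0.0]
force: [-2.3, -0.9, 7.0]
grip_width: 0.0444
grasp_force: 45.0
```

Emit:
{"fn": "arm_command", "kwargs": {
  "series": [
    [[0,0,0.5],0],
    [[0,0,1],0],
    [[0,0,1],0],
    [[0,0,1],0],
    [[0,0,1],0]
  ]
}}

```text
time_s: 73.3
tool_pos: [0.5236, 0.1751, 0.0882]
tool_rot: [-179.9, 0.0, 0.0]
force: [-4.5, -1.7, 13.3]
grip_width: 0.0449
grasp_force: 45.0
```

Emit:
{"fn": "arm_command", "kwargs": {
  "series": [
    [[0,0,-3],0],
    [[0,0,-3],0],
    [[0,0,-3],0],
    [[0,0,-3],0],
    [[0,0,-3],0]
  ],
  "grip": -0.7
}}

```text
time_s: 73.8
tool_pos: [0.5231, 0.1749, 0.0889]
tool_rot: [180.0, 0.0, 0.0]
force: [-0.9, 0.1, 0.3]
grip_width: 0.0718
grasp_force: 0.0
```

Emit:
{"fn": "arm_command", "kwargs": {
  "series": [
    [[0,0,-20],0],
    [[0,0,-60],0],
    [[0,0,-95],0],
    [[0,0,-95],0],
    [[0,0,-95],0]
  ]
}}

```text
time_s: 74.3
tool_pos: [0.5236, 0.1752, 0.1847]
tool_rot: [-179.9, -0.1, 0.0]
force: [0.1, 0.1, -0.6]
grip_width: 0.0738
grasp_force: 0.0
```

Emit:
{"fn": "arm_command", "kwargs": {
  "series": [
    [[15,100,0],0],
    [[28,190,0],0],
    [[28,190,0],0],
    [[28,190,0],0],
    [[28,190,0],0]
  ]
}}

```text
time_s: 74.8
tool_pos: [0.5504, -0.0235, 0.1831]
tool_rot: [179.8, 0.1, -0.6]
force: [-0.9, -0.2, 0.2]
grip_width: 0.074
grasp_force: 0.0
```

```bash
cat > bal.py <<'E'
from h import *
def fin(p,W):
    hsv=cv2.cvtColor(p,cv2.COLOR_BGR2HSV)
    return ((hsv[...,0]<8)|(hsv[...,0]>172))&(hsv[...,1]>130)&(hsv[...,2]>60)&(abs(W[...,0]-551)<40)&(W[...,2]>110)&(W[...,2]<185)
p,d,o=snap("wrist","wf");W=wcloud(d,o)*1000
m=fin(p,W);print("fin",m.sum(),np.round(np.nanpercentile(W[m],[2,50,98],axis=0),1) if m.any() else "")
t=m&(W[...,2]>np.nanpercentile(W[m][:,2],98)-6) if m.any() else m
if m.any(): print("fin top",t.sum(),np.round(np.nanpercentile(W[t],[2,50,98],axis=0),1))
p,d,o=snap("top","tf");W=cloud("top",d)*1000
X=W[212:284,210:300].reshape(-1,3)
for k in range(4):
    if k==0: X=X[(X[:,2]>55)&(X[:,2]<125)];c=np.array([0,-.08,97.])if 0 else np.linalg.lstsq(np.c_[X[:,:2],np.ones(len(X))],X[:,2],rcond=None)[0];c=c
    r=X[:,2]-np.c_[X[:,:2],np.ones(len(X))]@c;q=X[r<np.percentile(r,60)] if k==0 else X[abs(r)<12]
    c=np.linalg.lstsq(np.c_[q[:,:2],np.ones(len(q))],q[:,2],rcond=None)[0]
print("pan slope y",round(c[1],4),"n",len(q), "-> tilt",round(-np.arctan(c[1]),4),"z at y232",round(c@[560,232,1],1))
E
python3 bal.py; python3 plan.py
```

```text
fin 1941 [[ 535.  -310.3  127.6]
 [ 551.9  -17.2  161. ]
 [ 567.3   -8.6  163. ]]
fin top 1291 [[534.7 -21.9 158.5]
 [551.6 -15.2 161.6]
 [566.8  -8.4 163.2]]
pan slope y -0.0812 n 4683 -> tilt 0.081 z at y232 76.4
at [550.4 -16.1 182.7] rot [ 1.8e+02  1.0e-01 -1.0e-01] w 0.0739 t 74.9 F [0.2 1.2 0.8]
```

View pics/wf.png

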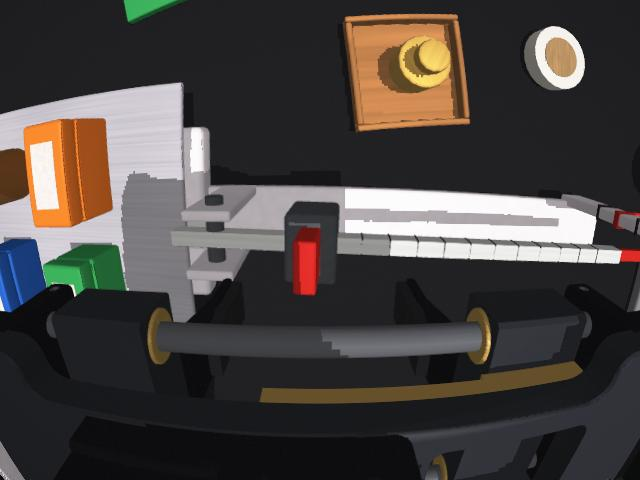

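The fin is centred at (551.5, -15.2) with its top at z 162, and the pan sits at its lower stop with all four items on it. I'll straddle the fin with a 24 mm opening and push the poise outward.

Emit:
{"fn": "arm_command", "kwargs": {
  "series": [
    [[1,-1,0],0],
    [[1,-1,0],0],
    [[1,-1,0],0],
    [[1,-1,0],0],
    [[1,-1,0],0]
  ],
  "grip": 0.45
}}

```text
time_s: 75.4
tool_pos: [0.5524, -0.0134, 0.1842]
tool_rot: [-180.0, -0.0, 0.1]
force: [0.2, 0.6, 0.9]
grip_width: 0.0418
grasp_force: 0.0
```

Emit:
{"fn": "arm_command", "kwargs": {
  "series": [
    [[0,0,15],0],
    [[0,0,30],0],
    [[0,0,45],0],
    [[0,0,60],0],
    [[0,0,68],0]
  ]
}}

```text
time_s: 75.9
tool_pos: [0.5511, -0.0141, 0.1138]
tool_rot: [180.0, 0.2, 0.0]
force: [-0.3, 0.6, 0.0]
grip_width: 0.0244
grasp_force: 0.0
```

Emit:
{"fn": "arm_command", "kwargs": {
  "series": [
    [[0,10,0],0],
    [[0,20,-1],0],
    [[0,30,-2],0],
    [[0,38,-3],0],
    [[0,45,-3.5],0]
  ]
}}

```text
time_s: 76.4
tool_pos: [0.5524, -0.0598, 0.1202]
tool_rot: [-180.0, -0.0, -0.0]
force: [-1.5, 3.3, 0.5]
grip_width: 0.0238
grasp_force: 1.7
```

Emit:
{"fn": "arm_command", "kwargs": {
  "series": [
    [[0,10,-1],0],
    [[0,20,-2],0],
    [[0,30,-3],0],
    [[0,38,-3.5],0],
    [[0,45,-4],0]
  ]
}}

```text
time_s: 76.9
tool_pos: [0.5524, -0.1049, 0.1238]
tool_rot: [-180.0, -0.0, 0.0]
force: [-2.7, 2.5, -0.6]
grip_width: 0.0239
grasp_force: 1.7
```

```bash
python3 bal.py; python3 plan.py
```

```text
fin 2596 [[ 532.3 -320.1  127. ]
 [ 558.7 -102.9  161.9]
 [ 564.7  -93.6  169.3]]
fin top 1252 [[ 531.6 -107.   164.1]
 [ 557.6 -100.   168. ]
 [ 564.3  -93.3  169.5]]
pan slope y -0.0804 n 4696 -> tilt 0.0802 z at y232 76.8
at [ 552.8 -106.2  124. ] rot [ 1.799e+02 -1.000e-01 -1.000e-01] w 0.0234 t 77.0 F [ 0.2 -0.1  0.5]
```

Emit:
{"fn": "arm_command", "kwargs": {
  "series": [
    [[0,8,-1],0],
    [[0,16,-1],0],
    [[0,24,-1],0],
    [[0,32,-2],0],
    [[0,36,-2],0]
  ]
}}

```text
time_s: 77.5
tool_pos: [0.5525, -0.1415, 0.1258]
tool_rot: [180.0, -0.0, -0.0]
force: [-0.8, 1.7, -1.3]
grip_width: 0.024
grasp_force: 1.5
```

Emit:
{"fn": "arm_command", "kwargs": {
  "series": [
    [[0,0,0],0],
    [[0,0,0],0],
    [[0,0,0],0],
    [[0,0,0],0],
    [[0,0,0],0]
  ]
}}

```text
time_s: 78.0
tool_pos: [0.5527, -0.1399, 0.1258]
tool_rot: [180.0, -0.0, 0.1]
force: [0.7, 0.2, -1.1]
grip_width: 0.0236
grasp_force: 0.0
```

```bash
python3 bal.py; python3 plan.py
```

```text
fin 1846 [[ 543.4 -148.5  122.9]
 [ 559.  -141.8  153.5]
 [ 563.3 -135.2  155.2]]
fin top 1269 [[ 543.4 -148.4  150.1]
 [ 554.3 -141.8  154. ]
 [ 563.  -135.   155.3]]
pan slope y 0.0133 n 4774 -> tilt -0.0133 z at y232 93.2
at [ 552.6 -139.9  125.7] rot [ 1.8e+02 -0.0e+00  1.0e-01] w 0.0239 t 78.1 F [-0.5  0.4  1.2]
```

It's already near balance. I'll lift clear, let the beam settle for 2.5 s and measure the tilt.

Emit:
{"fn": "arm_command", "kwargs": {
  "series": [
    [[0,0,-10],0],
    [[0,0,-25],0],
    [[0,0,-50],0],
    [[0,0,-50],0],
    [[0,0,-50],0]
  ]
}}

```text
time_s: 78.6
tool_pos: [0.5533, -0.1401, 0.1771]
tool_rot: [-180.0, -0.1, 0.0]
force: [-1.2, 0.2, -0.1]
grip_width: 0.024
grasp_force: 0.0
```

Emit:
{"fn": "arm_command", "kwargs": {
  "series": [
    [[0,0,0],0],
    [[0,0,0],0],
    [[0,0,0],0],
    [[0,0,0],0],
    [[0,0,0],0]
  ]
}}

```text
time_s: 79.1
tool_pos: [0.5523, -0.14, 0.1754]
tool_rot: [180.0, 0.0, 0.0]
force: [-0.0, -0.6, -0.4]
grip_width: 0.0239
grasp_force: 0.0
```

Emit:
{"fn": "arm_command", "kwargs": {
  "series": [
    [[0,0,0],0],
    [[0,0,0],0],
    [[0,0,0],0],
    [[0,0,0],0],
    [[0,0,0],0]
  ]
}}

```text
time_s: 79.6
tool_pos: [0.5525, -0.1399, 0.1757]
tool_rot: [-180.0, -0.0, 0.0]
force: [0.3, -0.4, -0.1]
grip_width: 0.0239
grasp_force: 0.0
```

Emit:
{"fn": "arm_command", "kwargs": {
  "series": [
    [[0,0,0],0],
    [[0,0,0],0],
    [[0,0,0],0],
    [[0,0,0],0],
    [[0,0,0],0]
  ]
}}

```text
time_s: 80.1
tool_pos: [0.5525, -0.1399, 0.1757]
tool_rot: [-180.0, -0.0, 0.0]
force: [-0.3, -0.8, -0.2]
grip_width: 0.024
grasp_force: 0.0
```

Emit:
{"fn": "arm_command", "kwargs": {
  "series": [
    [[0,0,0],0],
    [[0,0,0],0],
    [[0,0,0],0],
    [[0,0,0],0],
    [[0,0,0],0]
  ]
}}

```text
time_s: 80.6
tool_pos: [0.5525, -0.1399, 0.1757]
tool_rot: [-180.0, -0.0, 0.1]
force: [-0.2, -0.6, 0.3]
grip_width: 0.0239
grasp_force: 0.0
```

```bash
cat > tilt.py <<'E'
# beam tilt from the pan edges and the side-camera depth as a check, averaged
from h import *
S=[]
for i in range(6):
    _,d=viewer.read_camera("top");W=cloud("top",d)*1000
    X=W[212:284,210:300].reshape(-1,3);X=X[(X[:,2]>55)&(X[:,2]<125)]
    c=np.linalg.lstsq(np.c_[X[:,:2],np.ones(len(X))],X[:,2],rcond=None)[0]
    for k in range(6):
        r=X[:,2]-np.c_[X[:,:2],np.ones(len(X))]@c
        q=X[(r<15)] if k==0 else X[abs(r)<10]
        c=np.linalg.lstsq(np.c_[q[:,:2],np.ones(len(q))],q[:,2],rcond=None)[0]
    S.append([-c[1],c@[560,232,1]])
S=np.array(S);print("tilt slope",S[:,0].round(4),S[:,0].mean().round(4),"pan z",S[:,1].mean().round(2))
p,d=viewer.read_camera("side");cv2.imwrite("pics/st.png",p);W=cloud("side",d)*1000
m=(abs(W[...,0]-560)<112)&(abs(W[...,1]-232)<140)&(W[...,2]>55)&(W[...,2]<115)
X=W[m];c=np.linalg.lstsq(np.c_[X[:,:2],np.ones(len(X))],X[:,2],rcond=None)[0]
for k in range(6):
    r=X[:,2]-np.c_[X[:,:2],np.ones(len(X))]@c;q=X[abs(r)<9];c=np.linalg.lstsq(np.c_[q[:,:2],np.ones(len(q))],q[:,2],rcond=None)[0]
print("side tilt",round(-c[1],4),"pan z",round(c@[560,232,1],2),len(q))
E
python3 tilt.py; python3 bal.py
```

```text
tilt slope [-0.008  -0.0084 -0.0074 -0.0082 -0.007  -0.0078] -0.0078 pan z 92.15
side tilt -0.0068 pan z 90.96 4003
fin 1529 [[ 530.6 -148.2  123. ]
 [ 551.3 -141.3  153.9]
 [ 563.3 -134.7  155.5]]
fin top 1236 [[ 530.6 -148.   151.4]
 [ 547.8 -141.3  154.1]
 [ 563.  -134.7  155.6]]
pan slope y 0.0086 n 4800 -> tilt -0.0086 z at y232 92.2
```

The tilt is about -0.0075, so the poise must come back about 1.7 mm, to fin y≈-139.7. The gripper is already centred there. Descending and closing gently on the fin will centre it.

Emit:
{"fn": "arm_command", "kwargs": {
  "series": [
    [[0,0,15],0],
    [[0,0,30],0],
    [[0,0,45],0],
    [[0,0,57],0],
    [[0,0,57],0]
  ]
}}

```text
time_s: 81.55
tool_pos: [0.5507, -0.1396, 0.1161]
tool_rot: [-180.0, 0.2, 0.0]
force: [-0.2, -0.3, 0.1]
grip_width: 0.0241
grasp_force: 0.0
```

Emit:
{"fn": "arm_command", "kwargs": {
  "series": [
    [[0,0,0],0],
    [[0,0,0],0],
    [[0,0,0],0],
    [[0,0,0],0],
    [[0,0,0],0]
  ],
  "grip": 0.75,
  "grip_force": 6
}}

```text
time_s: 82.05
tool_pos: [0.5529, -0.1408, 0.1192]
tool_rot: [180.0, -0.1, 0.0]
force: [0.7, -2.9, 0.6]
grip_width: 0.0141
grasp_force: 6.0
```

Emit:
{"fn": "arm_command", "kwargs": {
  "series": [
    [[0,0,0],0],
    [[0,0,0],0],
    [[0,0,0],0],
    [[0,0,0],0],
    [[0,0,0],0]
  ],
  "grip": 0.45
}}

```text
time_s: 82.55
tool_pos: [0.5525, -0.1396, 0.1186]
tool_rot: [-180.0, 0.0, 0.1]
force: [-0.4, -0.7, 0.2]
grip_width: 0.0239
grasp_force: 0.0
```

Emit:
{"fn": "arm_command", "kwargs": {
  "series": [
    [[0,0,-10],0],
    [[0,0,-25],0],
    [[0,0,-57],0],
    [[0,0,-57],0],
    [[0,0,-57],0]
  ]
}}

```text
time_s: 83.05
tool_pos: [0.5535, -0.1402, 0.1775]
tool_rot: [-180.0, -0.2, 0.0]
force: [0.2, 1.0, 0.5]
grip_width: 0.0242
grasp_force: 0.0
```

Emit:
{"fn": "arm_command", "kwargs": {
  "series": [
    [[0,0,0],0],
    [[0,0,0],0],
    [[0,0,0],0],
    [[0,0,0],0],
    [[0,0,0],0]
  ]
}}

```text
time_s: 83.55
tool_pos: [0.5523, -0.1399, 0.1754]
tool_rot: [180.0, 0.0, 0.0]
force: [-0.7, 0.7, -0.9]
grip_width: 0.0238
grasp_force: 0.0
```

Emit:
{"fn": "arm_command", "kwargs": {
  "series": [
    [[0,0,0],0],
    [[0,0,0],0],
    [[0,0,0],0],
    [[0,0,0],0],
    [[0,0,0],0]
  ]
}}

```text
time_s: 84.05
tool_pos: [0.5525, -0.1399, 0.1757]
tool_rot: [-180.0, -0.0, 0.0]
force: [0.4, 0.5, 0.6]
grip_width: 0.024
grasp_force: 0.0
```

Emit:
{"fn": "arm_command", "kwargs": {
  "series": [
    [[0,0,0],0],
    [[0,0,0],0],
    [[0,0,0],0],
    [[0,0,0],0],
    [[0,0,0],0]
  ]
}}

```text
time_s: 84.55
tool_pos: [0.5525, -0.1399, 0.1757]
tool_rot: [-180.0, -0.0, 0.0]
force: [-0.2, -0.2, -0.6]
grip_width: 0.024
grasp_force: 0.0
```

```bash
python3 tilt.py; python3 bal.py;python3 plan.py
```

```text
tilt slope [-0.004  -0.0032 -0.0028 -0.0035 -0.002  -0.0034] -0.0031 pan z 91.53
side tilt -0.003 pan z 90.38 4022
fin 1533 [[ 531.  -147.1  126.4]
 [ 551.6 -140.7  154.7]
 [ 563.3 -133.6  156.2]]
fin top 1255 [[ 530.8 -147.   151.7]
 [ 547.9 -140.1  154.9]
 [ 563.1 -133.6  156.3]]
pan slope y 0.0047 n 4787 -> tilt -0.0047 z at y232 91.6
at [ 552.5 -139.9  175.7] rot [-180.   -0.    0.] w 0.0236 t 85.0 F [ 0.3 -0.1  0.4]
```

The tilt is now -0.003, so one more nudge of about 0.7 mm.

Emit:
{"fn": "arm_command", "kwargs": {
  "series": [
    [[0,-1,15],0],
    [[0,-1,30],0],
    [[0,-1,45],0],
    [[0,-1,57],0],
    [[0,-1,57],0]
  ]
}}

```text
time_s: 85.5
tool_pos: [0.5507, -0.1386, 0.1161]
tool_rot: [-180.0, 0.2, 0.0]
force: [-1.1, 0.3, 0.5]
grip_width: 0.0241
grasp_force: 0.0
```

Emit:
{"fn": "arm_command", "kwargs": {
  "series": [
    [[0,0,0],0],
    [[0,0,0],0],
    [[0,0,0],0],
    [[0,0,0],0],
    [[0,0,0],0]
  ],
  "grip": 0.75,
  "grip_force": 6
}}

```text
time_s: 86.0
tool_pos: [0.5529, -0.1398, 0.1193]
tool_rot: [180.0, -0.1, 0.0]
force: [1.3, -2.9, 1.0]
grip_width: 0.0143
grasp_force: 6.0
```

Emit:
{"fn": "arm_command", "kwargs": {
  "series": [
    [[0,0,0],0],
    [[0,0,0],0],
    [[0,0,0],0],
    [[0,0,0],0],
    [[0,0,0],0]
  ],
  "grip": 0.45
}}

```text
time_s: 86.5
tool_pos: [0.5525, -0.1386, 0.1186]
tool_rot: [-180.0, 0.0, 0.1]
force: [0.6, 0.1, 0.6]
grip_width: 0.0239
grasp_force: 0.0
```

Emit:
{"fn": "arm_command", "kwargs": {
  "series": [
    [[0,0,-10],0],
    [[0,0,-25],0],
    [[0,0,-70],0],
    [[0,0,-100],0],
    [[0,0,-120],0]
  ]
}}

```text
time_s: 87.0
tool_pos: [0.5537, -0.1397, 0.2428]
tool_rot: [-180.0, -0.3, 0.0]
force: [-0.0, -0.2, 0.7]
grip_width: 0.0237
grasp_force: 0.0
```

Emit:
{"fn": "arm_command", "kwargs": {
  "series": [
    [[0,0,0],0],
    [[0,0,0],0],
    [[0,0,0],0],
    [[0,0,0],0],
    [[0,0,0],0]
  ]
}}

```text
time_s: 87.5
tool_pos: [0.552, -0.1388, 0.2378]
tool_rot: [180.0, 0.1, 0.0]
force: [-0.8, -0.9, 0.4]
grip_width: 0.0243
grasp_force: 0.0
```

Emit:
{"fn": "arm_command", "kwargs": {
  "series": [
    [[0,0,0],0],
    [[0,0,0],0],
    [[0,0,0],0],
    [[0,0,0],0],
    [[0,0,0],0]
  ]
}}

```text
time_s: 88.0
tool_pos: [0.5525, -0.1389, 0.2387]
tool_rot: [-180.0, -0.0, 0.0]
force: [-0.5, 0.2, -0.3]
grip_width: 0.0234
grasp_force: 0.0
```

Emit:
{"fn": "arm_command", "kwargs": {
  "series": [
    [[0,0,0],0],
    [[0,0,0],0],
    [[0,0,0],0],
    [[0,0,0],0],
    [[0,0,0],0]
  ]
}}

```text
time_s: 88.5
tool_pos: [0.5525, -0.1389, 0.2387]
tool_rot: [-180.0, -0.0, 0.0]
force: [0.0, 0.7, -0.1]
grip_width: 0.0238
grasp_force: 0.0
```

```bash
python3 tilt.py; python3 bal.py;python3 plan.py
python3 - <<'E'
import cv2,numpy as np
a=cv2.imread("pics/tf.png")[120:330,150:510];b=cv2.imread("pics/st.png")[130:350,200:430]
cv2.imwrite("pics/vf.png",np.hstack([cv2.resize(a,(480,280)),cv2.resize(b,(293,280))]))
E
```

```text
tilt slope [-0.0013 -0.0001 -0.0018 -0.0007 -0.0008 -0.0024] -0.0012 pan z 91.03
side tilt 0.0004 pan z 89.85 4042
fin 959 [[ 530.8 -146.4  124.6]
 [ 550.1 -139.8  155.3]
 [ 563.3 -132.4  156.9]]
fin top 813 [[ 530.5 -146.   153.4]
 [ 547.1 -139.1  155.5]
 [ 563.2 -132.3  156.9]]
pan slope y 0.0019 n 4802 -> tilt -0.0019 z at y232 90.9
at [ 552.5 -138.9  238.7] rot [-180.   -0.    0.] w 0.024 t 88.95 F [-0.3  0.3 -0.4]
```

View pics/vf.png

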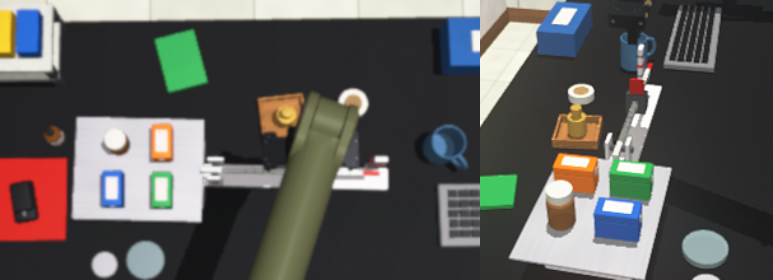

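The final view shows the jar upright and all three boxes standing on the pan. The weight is in its tray, and the beam is level: 0.000 to -0.001 rad, with the pan at z 90–91. The gripper is clear, so I'll hand in.

```bash
python3 -c "
from cell import env
print(env.sign_off())"
```

```text
the job is handed in; nothing more can be done
None
```

The job is handed in, with no verdict shown: brass weight in its tray, jar turned fully upside down for over 1.5 s (standing on its lid) and then stood upright on the pan with all three boxes, and the beam level to about 0.001 rad.

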